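Make a converter test fixture ready for its run

ROBOT

A 6-joint arm with a two-finger parallel gripper is mounted at the origin on the work surface. World frame = base frame: x ahead of the robot, y to its left, z up, the work surface at z = 0. Lengths are in m, angles in rad, forces in N, time in s.
With the tool pointing down it reaches from about 0.275 to 0.75 m from the base axis. Payload 10.2 kg.
Tool frame: the origin (TCP) lies midway between the tips of the shut fingers; the grasp point (between the pads) lies 19 mm behind it; z points along the fingers, y is the line along which they close (so a half turn about z gives the same grasp; the last joint's range is limited). The gripper opens to 85 mm and grips with 20 to 120 N. Pads are 22 mm wide; open, the fingers measure 114 mm over their backs; the gripper's body (76 mm by 85 mm) begins 54 mm behind the grasp point. The pads swing forward as they close: fully open they stand 13 mm farther back than shut.
Start: joints at [0.909, 0.313, 1.498, -0, 1.331, -0.223], TCP at [0.223, 0.475, 0.231] pointing down, gripper open.
Joint ranges: [-2.94, 2.94], [-0.97, 2.17], [0.19, 2.56], [-1.23, 4.37], [0.02, 3.11], [-2.88, 2.88]. Speed limits (rad/s): [2.39, 2.39, 3.01, 3.14, 3.14, 3.14].

INTERFACE

Orientations are given as [roll, pitch, yaw] about the fixed x, y, z axes, in that order (R = Rz(yaw) Ry(pitch) Rx(roll)).
In Python, from bench import arm gives the robot as it stands.
- The arm moves only by the tool apply_moves, never from a script. Its argument "motion" is a list of rows, each a list of 3 entries, a list of its own where there are three numbers: the opening, from -1 (shut) to 1 (fully open), then the shift along the world's x, y, z in cm, then the turn, a rotation vector about the world's x, y, z in degrees. In form: [[jaw, [x, y, z], [rx, ry, rz]], ...]. A call has 1 to 8 rows; each row shifts and turns the commanded pose from where the row before left it; what a row does not reach is not made up. A row lasts 1/10 s, in which the tool goes at most 50 mm and 8.59 degrees, less where a joint would pass 70% of its speed; a pose out of reach is approached as far as the arm can. A call is refused whole if a number of a shift passes 5 or a number of a turn 8.59, either way. A call with a gripper value outside its range is refused whole. The fingers move at their own pace and stop on an object; "newtons" is the grip in N (left out, the last holds). Time passes only in rows, so rows that do not move let the fingers close. It gives the time, the measured TCP pose, the force, the opening and the grip force at its end, in the units of the state.
- arm.state(): the state, without advancing time (a new reading comes with each control period).
- arm.snapshot(name): name is "scene" or "side" or "wrist"; returns (picture, depth): 400x640x3 uint8, red, green, blue; 400x640 float32, m along the optical axis (not along the pixel's ray), 0 where there is no reading.
- arm.get_calibration(name): a dict with "intrinsics" (3x3 intrinsics, pixels), "distortion" ([k1, k2, p1, p2, k3] as OpenCV has them; the pictures are not rectified), "rvec" (rotation vector, rad) and "tvec" (3), from world to camera coordinates, as OpenCV has them. Camera axes: x right, y down, z forward; pixel columns grow to the right and rows downward; lengths in m; the calibration is good to about 2 mm. A picture is of the moment at which its call begins: read the wrist's pose just before it. get_calibration takes no time and is no camera call; for the wrist camera it gives the pose at the moment of the call.
- arm.job_done(): hands the job in; it is judged then, once.
The state is a dict: "time_s": time; "joint_pos": joint angles; "qd": joint speeds; "joint_efforts": joint torques, N m; "eef_pos": TCP position; "tcp_rot": TCP orientation; "ft_force": force on the tool from outside, world axes, zero at the start; "wrist_torque": the same for the moment, N m; "grip_width": opening from 0.0 (shut) to 1.0 (fully open); "grip_force": force on a finger pad.
Only numpy, scipy, OpenCV 4.12 (cv2) and the standard library are available. Lean on these libraries where they do the work, as an engineer would, in place of code of your own. Each camera call takes 0.05 s, during which the arm holds its last target. There are 200 camera calls.

TASK

Get the converter test fixture ready for its run: lift the dust cover off the contact bed and lay it flat on the rubber mat, then give the bare contacts a squirt of cleaner by pressing the can's nozzle cap fully down and letting it come up again, before any module is on the bed. Then lay every module from the stock tray into a nest of its own, flat and fully home, and once all of them are in press both clamp levers down until their catches hold them. Leave the other things on the bench where they are.

Things in the scene. Friction and masses are not known exactly. Their poses are not given: they have to be found in the camera images.
- fixture: test fixture, fixed: light grey housing 420 mm wide (y), from x = -100 (front, to the robot) to +80 mm; deck 50 mm above the bench. Origin on the bench under the bed's middle. Four nests in a row along y between black ribs 8 mm high; in front two brass contact bars that the levers slide 4 mm inward. Clamp levers at y = +-175 mm, catch housings (92 mm high) outboard of them
- nest1 (a point): nest 1 (1 is the leftmost, +y; pitch 62 mm): point on the floor in the middle of the pocket, 50 mm above the bench, axes as the fixture's. Pocket 52 mm wide (y), 100 mm long (x) while the levers are up, walls 8 mm high. Any module fits any nest, either way round
- nest2 (a point): nest 2 (1 is the leftmost, +y; pitch 62 mm): point on the floor in the middle of the pocket, 50 mm above the bench, axes as the fixture's. Pocket 52 mm wide (y), 100 mm long (x) while the levers are up, walls 8 mm high. Any module fits any nest, either way round
- nest3 (a point): nest 3 (1 is the leftmost, +y; pitch 62 mm): point on the floor in the middle of the pocket, 50 mm above the bench, axes as the fixture's. Pocket 52 mm wide (y), 100 mm long (x) while the levers are up, walls 8 mm high. Any module fits any nest, either way round
- nest4 (a point): nest 4 (1 is the leftmost, +y; pitch 62 mm): point on the floor in the middle of the pocket, 50 mm above the bench, axes as the fixture's. Pocket 52 mm wide (y), 100 mm long (x) while the levers are up, walls 8 mm high. Any module fits any nest, either way round
- lever_left (a joint): left clamp lever (+y end), rad: 0 = up (front end 0.75 rad above level), grows as it is pressed down. A spring pushes it up (1.5 N at the pad at the top, 4 N at the bottom). At 0.62 its pin meets the catch's sprung roller and the push rises to 10 to 14 N; past 0.69 it snaps under the roller and stays at about 0.75; stop at 0.78. Let go earlier, it springs up
- lever_right (a joint): right clamp lever (-y end), rad: 0 = up (front end 0.75 rad above level), grows as it is pressed down. A spring pushes it up (1.5 N at the pad at the top, 4 N at the bottom). At 0.62 its pin meets the catch's sprung roller and the push rises to 10 to 14 N; past 0.69 it snaps under the roller and stays at about 0.75; stop at 0.78. Let go earlier, it springs up
- lever_left_grip (a point): middle of the upper face of the left lever's black rubber pad (50 mm long, 26 wide, 14 thick), to be pressed; moves with the lever. Pivot at x = +60, y = +175, z = 75 mm of the fixture, axis along its y; the point is 155 mm from the pivot along the lever and 7 mm above its centre line: at x = -95, z = 82 mm when level, 186 mm high when up
- lever_right_grip (a point): middle of the upper face of the right lever's black rubber pad (50 mm long, 26 wide, 14 thick), to be pressed; moves with the lever. Pivot at x = +60, y = -175, z = 75 mm of the fixture, axis along its y; the point is 155 mm from the pivot along the lever and 7 mm above its centre line: at x = -95, z = 82 mm when level, 186 mm high when up
- cover: the dust cover, grey plastic: plate 120 mm (x) by 252 mm (y) and 4 mm thick with a rib handle in its middle, 70 mm long along x, 16 mm wide, top 32 mm above the underside. 160 g. Origin: middle of the underside, z up. At the start it lies on the ribs of the contact bed, long side along the fixture's y
- mat: the grey-blue rubber mat, fixed on the bench on one side of the fixture (left or right): 290 mm (x) by 180 mm (y), 3 mm thick. Origin: middle of the underside. The cover fits on it with its long side along the mat's x
- cap (a joint): nozzle cap of the contact cleaner can (52 mm across, clamped upright behind the fixture; its place along the fixture's rear rail varies; it cannot move), m: 0 = up, 0.006 = fully down; a spring of 2 N (up) to 6 N (down) returns it
- cap_top (a point): middle of the top of the nozzle cap (white, 34 mm across), 187 mm above the bench when up; it moves down with the cap
- tray: the stock tray, white plastic, fixed on the other side of the fixture: 236 mm (x) by 146 mm (y), 22 mm high, floor and walls 4 mm thick, two by two compartments of 112 mm by 67 mm; each may hold one module. Origin: middle of the underside
- module1: a power converter module (all alike): base 90 mm (x) by 46 mm (y) and 16 mm high, on it a finned aluminium heat sink 84 mm by 28 mm by 24 mm high, running along x, by which it is taken; 40 mm high in all, about 160 g. Origin: middle of the underside, z up. Two to four of the four are there
- module2: a power converter module (all alike): base 90 mm (x) by 46 mm (y) and 16 mm high, on it a finned aluminium heat sink 84 mm by 28 mm by 24 mm high, running along x, by which it is taken; 40 mm high in all, about 160 g. Origin: middle of the underside, z up. Two to four of the four are there
- module3: a power converter module (all alike): base 90 mm (x) by 46 mm (y) and 16 mm high, on it a finned aluminium heat sink 84 mm by 28 mm by 24 mm high, running along x, by which it is taken; 40 mm high in all, about 160 g. Origin: middle of the underside, z up. Two to four of the four are there
- module4: a power converter module (all alike): base 90 mm (x) by 46 mm (y) and 16 mm high, on it a finned aluminium heat sink 84 mm by 28 mm by 24 mm high, running along x, by which it is taken; 40 mm high in all, about 160 g. Origin: middle of the underside, z up. Two to four of the four are there
- tin: bystander: round flat white tin, 66 mm across, 23 mm high; origin under its middle
- flux_jar: bystander: flux jar, 38 mm across, 45 mm high; origin under its middle
- spool: bystander: spool of solder standing on end, 56 mm across, 46 mm high; origin under its middle
- solvent: bystander: brown glass bottle, 54 mm across, 100 mm high; origin under its middle
- screwdriver: bystander: screwdriver, 170 mm long, lying along its x
- brush: bystander: brush, 160 mm long, lying along its x
There are look-alikes about, which are no part of the job. What is shaped like the module2 but blue or pink is not meant.

How it is judged:
On the way, in this order (a step that is already met when the one before it is completed fails the run):
1. the dust cover lies flat on the mat (x of cover in the frame of mat between -0.07 and 0.07 m and y of cover in the frame of mat between -0.06 and 0.06 m and z of cover in the frame of mat below 0.007 m and angle between cover's own z axis and vertical below 0.05 rad and linear speed of cover below 0.05 m/s), for 0.3 s.
2. the nozzle cap is pressed down (value of joint cap above 0.0045 m), for 0.1 s.
3. the nozzle cap is up again (value of joint cap below 0.0012 m), for 0.1 s.
4. every module lies home in a nest while both levers are still up (((horizontal distance between module1 and nest1 below 0.01 m and z of module1 in the frame of nest1 between -0.004 and 0.004 m) or (horizontal distance between module1 and nest2 below 0.01 m and z of module1 in the frame of nest2 between -0.004 and 0.004 m) or (horizontal distance between module1 and nest3 below 0.01 m and z of module1 in the frame of nest3 between -0.004 and 0.004 m) or (horizontal distance between module1 and nest4 below 0.01 m and z of module1 in the frame of nest4 between -0.004 and 0.004 m)) and angle between each of module1, module2, module3, module4's own z axis and vertical below 0.06 rad and ((horizontal distance between module2 and nest1 below 0.01 m and z of module2 in the frame of nest1 between -0.004 and 0.004 m) or (horizontal distance between module2 and nest2 below 0.01 m and z of module2 in the frame of nest2 between -0.004 and 0.004 m) or (horizontal distance between module2 and nest3 below 0.01 m and z of module2 in the frame of nest3 between -0.004 and 0.004 m) or (horizontal distance between module2 and nest4 below 0.01 m and z of module2 in the frame of nest4 between -0.004 and 0.004 m)) and ((horizontal distance between module3 and nest1 below 0.01 m and z of module3 in the frame of nest1 between -0.004 and 0.004 m) or (horizontal distance between module3 and nest2 below 0.01 m and z of module3 in the frame of nest2 between -0.004 and 0.004 m) or (horizontal distance between module3 and nest3 below 0.01 m and z of module3 in the frame of nest3 between -0.004 and 0.004 m) or (horizontal distance between module3 and nest4 below 0.01 m and z of module3 in the frame of nest4 between -0.004 and 0.004 m)) and ((horizontal distance between module4 and nest1 below 0.01 m and z of module4 in the frame of nest1 between -0.004 and 0.004 m) or (horizontal distance between module4 and nest2 below 0.01 m and z of module4 in the frame of nest2 between -0.004 and 0.004 m) or (horizontal distance between module4 and nest3 below 0.01 m and z of module4 in the frame of nest3 between -0.004 and 0.004 m) or (horizontal distance between module4 and nest4 below 0.01 m and z of module4 in the frame of nest4 between -0.004 and 0.004 m)) and value of joint each of lever_left, lever_right below 0.2 rad), for 0.3 s.
5. both levers are held down (value of joint each of lever_left, lever_right above 0.71 rad), for 0.3 s.
At the end, for the whole second after the job is handed in: The cover lies flat on the mat (middle within 70 mm along, 60 mm across, tilt under 0.05 rad), every module present in a nest (10 mm of its middle, 4 mm of its floor, tilt under 0.06 rad), both levers held by their catches (above 0.71 rad), cap up, all at rest (all of step 1 and all of step 5 and ((horizontal distance between module1 and nest1 below 0.01 m and z of module1 in the frame of nest1 between -0.004 and 0.004 m) or (horizontal distance between module1 and nest2 below 0.01 m and z of module1 in the frame of nest2 between -0.004 and 0.004 m) or (horizontal distance between module1 and nest3 below 0.01 m and z of module1 in the frame of nest3 between -0.004 and 0.004 m) or (horizontal distance between module1 and nest4 below 0.01 m and z of module1 in the frame of nest4 between -0.004 and 0.004 m)) and angle between each of module1, module2, module3, module4's own z axis and vertical below 0.06 rad and ((horizontal distance between module2 and nest1 below 0.01 m and z of module2 in the frame of nest1 between -0.004 and 0.004 m) or (horizontal distance between module2 and nest2 below 0.01 m and z of module2 in the frame of nest2 between -0.004 and 0.004 m) or (horizontal distance between module2 and nest3 below 0.01 m and z of module2 in the frame of nest3 between -0.004 and 0.004 m) or (horizontal distance between module2 and nest4 below 0.01 m and z of module2 in the frame of nest4 between -0.004 and 0.004 m)) and ((horizontal distance between module3 and nest1 below 0.01 m and z of module3 in the frame of nest1 between -0.004 and 0.004 m) or (horizontal distance between module3 and nest2 below 0.01 m and z of module3 in the frame of nest2 between -0.004 and 0.004 m) or (horizontal distance between module3 and nest3 below 0.01 m and z of module3 in the frame of nest3 between -0.004 and 0.004 m) or (horizontal distance between module3 and nest4 below 0.01 m and z of module3 in the frame of nest4 between -0.004 and 0.004 m)) and ((horizontal distance between module4 and nest1 below 0.01 m and z of module4 in the frame of nest1 between -0.004 and 0.004 m) or (horizontal distance between module4 and nest2 below 0.01 m and z of module4 in the frame of nest2 between -0.004 and 0.004 m) or (horizontal distance between module4 and nest3 below 0.01 m and z of module4 in the frame of nest3 between -0.004 and 0.004 m) or (horizontal distance between module4 and nest4 below 0.01 m and z of module4 in the frame of nest4 between -0.004 and 0.004 m)) and value of joint cap below 0.0012 m and linear speed of each of module1, module2, module3, module4 below 0.03 m/s and velocity of joint each of lever_left, lever_right below 0.05 rad/s); the robot touches nothing.
It fails at once if cleaner is sprayed while a module lies on the contact bed (value of joint cap above 0.003 m and ((z of module1 in the frame of fixture between 0.045 and 0.07 m and y of module1 in the frame of fixture between -0.125 and 0.125 m and x of module1 in the frame of fixture between -0.06 and 0.06 m) or (z of module2 in the frame of fixture between 0.045 and 0.07 m and y of module2 in the frame of fixture between -0.125 and 0.125 m and x of module2 in the frame of fixture between -0.06 and 0.06 m) or (z of module3 in the frame of fixture between 0.045 and 0.07 m and y of module3 in the frame of fixture between -0.125 and 0.125 m and x of module3 in the frame of fixture between -0.06 and 0.06 m) or (z of module4 in the frame of fixture between 0.045 and 0.07 m and y of module4 in the frame of fixture between -0.125 and 0.125 m and x of module4 in the frame of fixture between -0.06 and 0.06 m))).
It fails at once if a bystander is moved by more than 30 mm (distance of any of tin, flux_jar, spool, solvent, screwdriver, brush from where it was at the start of the episode above 0.03 m).
Of module1, module2, module3, module4 only 2 to 4 are there at a start; the rules pass over those that are not, and their reading is None.
At some moment in a run one of cover, module1, module2, module3, module4 may be knocked a few centimetres aside while the robot is not near it.
Once in a run the grip may slacken for a moment while it holds something.
It also fails if it takes over 210 s, if anything falls off the work surface, if the arm or the gripper's body presses on something with over 40 N, if the wrist force passes 120 N, or if a joint passes its speed limit or range.

## Working session

There is one attempt and no reset: what is moved stays moved. The work goes in short steps, Python scripts to look and compute and a tool call to move; the robot and the scene stay as the last step left them, time stands still between calls to the robot, and variables do not carry over. Pictures are saved under pics/ and viewed, at most 14 in all, crops included, and the job is handed in when it is done.

Besides the shell and the picture viewer there is one more tool, called after "Emit:" as name(argument=value, ...), one argument or row to a line, values as JSON. apply_moves: Moves the arm, as the interface text tells. Its arguments: {"type":"object","properties":{"motion":{"type":"array"},"newtons":{"type":"number"}},"required":["motion"]}

```bash
ls; mkdir -p pics
cat > h.py <<'E'
import numpy as np, cv2
from bench import arm
def snap(n):
    c=arm.get_calibration(n); p,d=arm.snapshot(n); return p,d,c
def cam(c):
    R=cv2.Rodrigues(np.array(c["rvec"],float))[0]; t=np.array(c["tvec"],float).ravel(); return R,t
def rays(c,uv):
    R,t=cam(c); n=cv2.undistortPoints(np.array(uv,float).reshape(-1,1,2),np.array(c["intrinsics"],float),np.array(c["distortion"],float)).reshape(-1,2)
    return -R.T@t, np.c_[n,np.ones(len(n))]@R   # origin, directions (unit depth)
def plane(c,uv,z):
    o,d=rays(c,uv); return o+d*((z-o[2])/d[:,2])[:,None]
def cloud(d,c):
    v,u=np.mgrid[0:d.shape[0],0:d.shape[1]]; o,r=rays(c,np.c_[u.ravel(),v.ravel()])
    P=o+r*d.reshape(-1,1); P[d.ravel()==0]=np.nan; return P.reshape(*d.shape,3)
def save(p,n): cv2.imwrite("pics/"+n,cv2.cvtColor(p,cv2.COLOR_RGB2BGR))
E
python3 - <<'E'
from h import *
for n in ("scene","side"):
    p,d,c=snap(n); save(p,n+"0.png"); np.savez(n+"0.npz",p=p,d=d,**{k:np.array(v) for k,v in c.items()})
    R,t=cam(c); print(n,-R.T@t,R[2],c["intrinsics"][0][0])
    P=cloud(d,c); 
print(arm.state())
E
```

```text
pics
scene [ 1.62160107 -0.03256107  0.90172487] [-0.82396918 -0.02430114 -0.56611329] 409.912783113671
side [0.20288334 0.85391327 0.79874431] [ 0.26650439 -0.7789957  -0.56757476] 447.017570141687
{'time_s': 0.1, 'joint_pos': array([ 9.08621129e-01,  3.13370824e-01,  1.49834326e+00, -1.55678705e-05,
        1.33099840e+00, -2.23397543e-01]), 'qd': array([-0.00084972, -0.00058938, -0.00290444,  0.00104139, -0.00103139,
        0.0005314 ]), 'joint_efforts': array([ 1.64212659e-03, -4.12895858e+01, -2.60139996e+01, -2.57973752e-04,
        2.98073726e-03, -4.75936440e-05]), 'eef_pos': array([0.22290951, 0.47507998, 0.23081091]), 'tcp_rot': array([-3.14049730e+00, -2.33349623e-04,  2.70281858e+00]), 'ft_force': array([-0.71288512, -0.47878906, -0.95737772]), 'wrist_torque': array([0.00976121, 0.00086643, 0.00843694]), 'grip_force': 0.0, 'grip_width': 0.9964324016100412}
```

View pics/scene0.png

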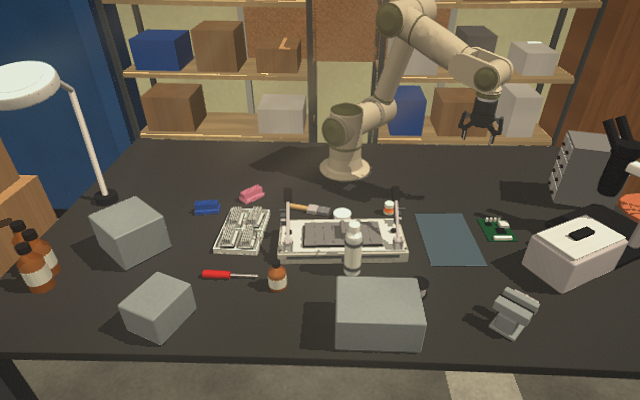

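View pics/side0.png

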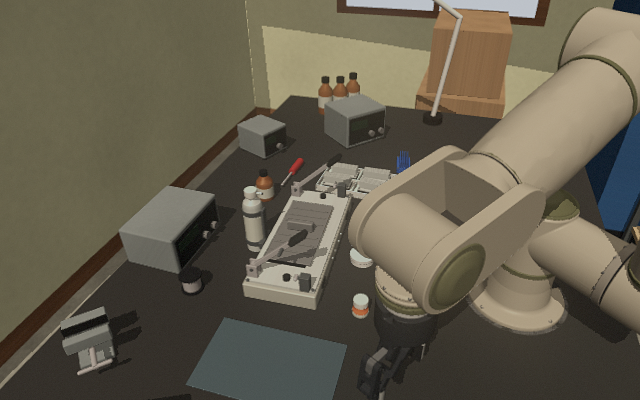

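The scene view shows the fixture around (343,238), the mat to its right (+y) around (450,238) and the tray to its left (-y) around (242,230). The can is at (353,245), and the blue and pink decoys are at (206,207) and (252,194). The side view shows the same layout, partly hidden by the arm.

Run:
```python
from h import *
for n in ("scene","side"):
    f=np.load(n+"0.npz"); p=f["p"]; d=f["d"]; c={k:f[k] for k in("intrinsics","distortion","rvec","tvec")}
    P=cloud(d,c); h=cv2.cvtColor(p,cv2.COLOR_RGB2HSV).astype(int)
    print(n,"valid",(d>0).mean())
    for uv in ([(450,240),(300,240),(100,250)] if n=="scene" else [(270,360),(180,330)]): print(uv,p[uv[1],uv[0]],h[uv[1],uv[0]],P[uv[1],uv[0]].round(4))
    ok=lambda m:cv2.morphologyEx(m.astype(np.uint8),cv2.MORPH_OPEN,np.ones((3,3)))
    Z=P[...,2]; ws=(P[...,0]>0.2)&(P[...,0]<0.9)&(abs(P[...,1])<0.6)
    mm=h[(240,450) if n=="scene" else (360,270)]
    masks={"mat":(abs(h[...,0]-mm[0])<8)&(h[...,1]>60)&(abs(Z)<.012)&ws,
      "fix50":(abs(Z-.05)<.006)&ws&(h[...,1]<70)&(h[...,2]>110), "high":(Z>.15)&(Z<.25)&ws&(P[...,0]>.4)}
    for k,m in masks.items():
        cs,_=cv2.findContours(ok(m),cv2.RETR_EXTERNAL,cv2.CHAIN_APPROX_NONE)
        for q in sorted(cs,key=cv2.contourArea)[-3:]:
            if cv2.contourArea(q)<30: continue
            u=q.reshape(-1,2); X=P[u[:,1],u[:,0]]; r=cv2.minAreaRect(X[:,:2].astype(np.float32)*1000)
            print(k,cv2.contourArea(q),np.array(r[0]).round(1),np.array(r[1]).round(1),round(r[2],2),"z",np.median(X[:,2]).round(4),cv2.boundingRect(q))
c=arm.get_calibration("wrist");R,t=cam(c);print("wrist cam",-R.T@t,R[2],R[0],c["intrinsics"])
```

```text
scene valid 0.99609765625
(450, 240) [ 93 103 102] [ 87  25 103] [0.4988 0.3646 0.0036]
(300, 240) [222 216 186] [ 25  41 222] [ 0.5775 -0.1479  0.0513]
(100, 250) [54 52 45] [23 42 54] [ 0.5916 -0.8136  0.0013]
fix50 58.0 [ 541.5 -210.4] [95.2 20. ] 4.13 z 0.0492 (279, 226, 7, 16)
fix50 562.0 [535.8 110.8] [179.9 131.3] 2.98 z 0.0511 (358, 219, 45, 35)
fix50 579.0 [ 548.1 -100.6] [187.1 172.6] 6.07 z 0.0508 (289, 220, 55, 35)
high 118.0 [502.7 157.7] [26.5 56.8] 87.31 z 0.1772 (391, 187, 9, 22)
high 125.0 [ 523.1 -190.6] [56.  26.2] 3.9 z 0.1765 (283, 188, 9, 22)
high 191.5 [670.7  18.4] [42.6 36.8] 56.88 z 0.1562 (346, 221, 15, 19)
side valid 0.9961875
(270, 360) [77 85 84] [86 24 85] [0.4867 0.3504 0.0025]
(180, 330) [53 48 42] [16 53 53] [ 0.7118  0.3382 -0.0019]
fix50 117.5 [803.3 479.4] [37.7 52.1] 44.85 z 0.0479 (90, 348, 20, 22)
fix50 123.0 [616.   58.2] [ 17.5 123.3] 3.81 z 0.0498 (257, 229, 19, 30)
fix50 2351.5 [542.9 -12. ] [172.9 409.5] 4.16 z 0.049 (247, 191, 101, 100)
high 105.0 [ 519.9 -187.8] [56.6 27.9] 2.68 z 0.1782 (322, 153, 19, 16)
high 180.0 [496.7 163.4] [57.7 23.9] 5.67 z 0.1787 (282, 230, 25, 18)
high 217.5 [662.8  23.8] [50.4 33.8] 14.51 z 0.1701 (243, 186, 19, 19)
wrist cam [0.15484991 0.50736386 0.3733574 ] [ 0.2640085  -0.12440333 -0.95646397] [ 4.24853756e-01  9.05261875e-01 -4.73189501e-04] [[338.13740909   0.         325.48678593]
 [  0.         338.13740909 198.3257365 ]
 [  0.           0.           1.        ]]
```

Depth and pose are consistent: the fixture sits at about (0.553, -0.012) with yaw of about +4°. I'll go to a high overview for the wrist camera.

Emit:
apply_moves(
  motion=[
    [1,[1.5,-3,3],[0,0,7]],
    [1,[2.1,-4,2.5],[0,0,7]],
    [1,[2.1,-4,2.5],[0,0,7]],
    [1,[2.1,-4,2],[0,0,8]],
    [1,[2.1,-4,2],[0,0,0]],
    [1,[2.1,-4,2],[0,0,0]],
    [1,[2.1,-4,2],[0,0,0]],
    [1,[2.1,-4,2],[0,0,0]],
  ],
  newtons=60,
)

```text
time_s: 0.9
eef_pos: [0.3823, 0.1698, 0.4087]
tcp_rot: [3.142, -0.0, -3.087]
ft_force: [2.3, 0.7, 0.6]
grip_width: 0.998
grip_force: 0.0
```

Emit:
apply_moves(
  motion=[
    [1,[2.1,-4,1],[0,0,0]],
    [1,[2.1,-4,1],[0,0,0]],
    [1,[2.1,-3,1],[0,0,0]],
    [1,[1,-2.5,0.5],[0,0,0]],
    [1,[0,0,0],[0,0,0]],
    [1,[0,0,0],[0,0,0]],
  ],
)

```text
time_s: 1.5
eef_pos: [0.455, 0.0364, 0.4425]
tcp_rot: [3.141, -0.001, -3.088]
ft_force: [-0.5, 0.2, 0.5]
grip_width: 0.998
grip_force: 0.0
```

Run:
```python
from h import *
n="wrist"; p,d,c=snap(n); save(p,"w1.png"); np.savez("w1.npz",p=p,d=d,**{k:np.array(v) for k,v in c.items()})
R,t=cam(c); print(-R.T@t,R[2]); s=arm.state(); print(s["eef_pos"],s["tcp_rot"],s["time_s"])
```

```text
[0.38003301 0.0329292  0.58513088] [ 0.29106904  0.01648367 -0.95656004]
[0.45478532 0.03699531 0.44270506] [ 3.14125965e+00 -4.64540407e-04 -3.08674579e+00] 1.55
```

View pics/w1.png

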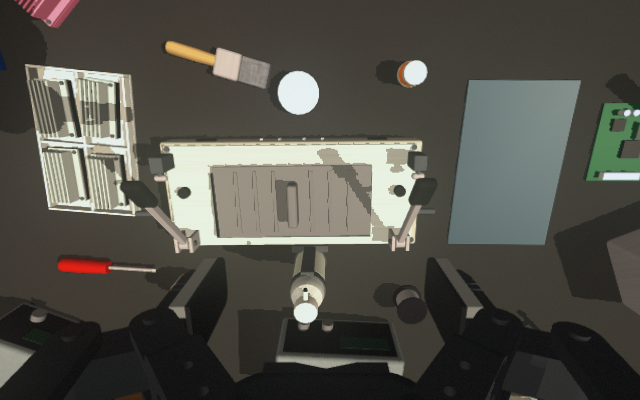

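The wrist view shows the cover, with its handle at (292,205), lying on the fixture. The levers are up with pads at (133,190) and (422,190), and the can's cap is at (305,313). The mat is at (513,160). The tray around (85,140) seems to have four modules in it. Now I'll measure all of these.

Run:
```python
from h import *
f=np.load("w1.npz"); p=f["p"]; d=f["d"]; c={k:f[k] for k in("intrinsics","distortion","rvec","tvec")}
P=cloud(d,c); Z=P[...,2]; h=cv2.cvtColor(p,cv2.COLOR_RGB2HSV).astype(int)
U=np.arange(640)[None]; V=np.arange(400)[:,None]
def box(a,b,e,g): return (U>=a)&(U<=b)&(V>=e)&(V<=g)
def rep(k,m,z=None,n=1,mn=20):
    m=m.astype(np.uint8)
    cs,_=cv2.findContours(m,cv2.RETR_EXTERNAL,cv2.CHAIN_APPROX_NONE)
    for q in sorted(cs,key=cv2.contourArea)[::-1][:n]:
        if cv2.contourArea(q)<mn: continue
        u=q.reshape(-1,2); mm=np.zeros_like(m); cv2.drawContours(mm,[q],-1,1,-1); zz=np.nanmedian(Z[(mm>0)&(m>0)])
        X=plane(c,u,zz if z is None else z); r=cv2.minAreaRect(X[:,:2].astype(np.float32)*1000)
        print(k,np.array(r[0]).round(1),np.array(r[1]).round(1),round(r[2],2),"z",zz.round(4),cv2.boundingRect(q))
print("bench z",np.nanmedian(Z[box(180,400,15,35)]))
rep("mat",(h[...,0]>75)&(h[...,0]<110)&(h[...,2]>70)&box(430,600,60,260))
rep("deck",(abs(Z-.05)<.012)&box(140,440,125,255))
rep("cover",(abs(Z-.06)<.008)&(h[...,2]<190)&box(195,385,150,250))
rep("handle",(Z>.076)&(Z<.1)&box(260,330,160,240))
rep("cap",(Z>.17)&box(280,330,290,330))
rep("levers",(Z>.15)&box(110,150,160,220)); rep("levers",(Z>.15)&box(400,440,160,220))
rep("tray",(Z>.010)&box(5,150,55,225),z=.022)
rep("sinks",(Z>.032)&(Z<.06)&box(10,118,60,225),n=6)
rep("sinks",(Z>.032)&(Z<.06)&box(10,150,60,225),n=6)
for z0 in np.arange(0,.06,.004): print(round(z0,3),int(((Z>=z0)&(Z<z0+.004)&box(20,150,60,220)).sum()),end="; ")
```

```text
bench z -8.438730645676795e-05
mat [484.9 358. ] [288.7 180.1] 2.45 z 0.0032 (447, 80, 134, 165)
deck [550.3 -12.9] [198.1 414.1] 3.63 z 0.0504 (159, 140, 263, 116)
cover [547.9 -13. ] [122.2 257.6] 3.55 z 0.0623 (210, 164, 162, 74)
handle [545.8  -9.6] [69.9 16.8] 3.87 z 0.0896 (286, 184, 13, 44)
cap [656.2  20.7] [50.3 31.6] 2.68 z 0.1864 (294, 290, 24, 33)
levers [ 506.9 -183.2] [49.7 27.6] 43.54 z 0.1923 (119, 181, 32, 35)
levers [492.5 156.9] [47.2 32.8] 3.02 z 0.1887 (408, 178, 29, 38)
tray [ 481.7 -345. ] [175.4 236.9] 88.36 z 0.0315 (25, 64, 126, 153)
sinks [ 426.1 -393.1] [83.8 38.6] 1.51 z 0.042 (26, 80, 39, 58)
sinks [ 421.4 -323.6] [36.4 85.3] 83.63 z 0.042 (79, 79, 27, 59)
sinks [ 532.7 -392.3] [38.8 87.1] 89.39 z 0.0421 (42, 151, 33, 53)
sinks [ 539.6 -327.8] [36.7 87.5] 89.34 z 0.0421 (86, 157, 29, 53)
sinks [ 426.1 -393.1] [83.8 38.6] 1.51 z 0.042 (26, 80, 39, 58)
sinks [ 421.4 -323.6] [36.4 85.3] 83.63 z 0.042 (79, 79, 27, 59)
sinks [ 532.7 -392.3] [38.8 87.1] 89.39 z 0.0421 (42, 151, 33, 53)
sinks [ 539.6 -327.8] [36.7 87.5] 89.34 z 0.0421 (86, 157, 29, 53)
0.0 4018; 0.004 1248; 0.008 677; 0.012 718; 0.016 1909; 0.02 2127; 0.024 382; 0.028 365; 0.032 397; 0.036 1036; 0.04 2737; 0.044 876; 0.048 0; 0.052 0; 0.056 0;
```

Emit:
apply_moves(
  motion=[
    [1,[1.3,-0.6,-3],[0,0,0.7]],
    [1,[1.3,-0.6,-3],[0,0,0]],
    [1,[1.3,-0.6,-3.5],[0,0,0]],
    [1,[1.3,-0.6,-3.5],[0,0,0]],
    [1,[1.3,-0.6,-3.5],[0,0,0]],
    [1,[1.3,-0.8,-3.5],[0,0,0]],
    [1,[1.3,-0.9,-3],[0,0,0]],
    [1,[0,0,0],[0,0,0]],
  ],
)

```text
time_s: 2.35
eef_pos: [0.5449, -0.0097, 0.2091]
tcp_rot: [3.139, -0.007, -3.074]
ft_force: [0.1, 0.1, 0.0]
grip_width: 0.995
grip_force: 0.0
```

```bash
cat >> h.py <<'E'
def rects(m,Z,c,z=None,n=1,mn=40,k=""):
    m=m.astype(np.uint8); out=[]
    cs,_=cv2.findContours(m,cv2.RETR_EXTERNAL,cv2.CHAIN_APPROX_NONE)
    for q in sorted(cs,key=cv2.contourArea)[::-1][:n]:
        if cv2.contourArea(q)<mn: continue
        mm=np.zeros_like(m); cv2.drawContours(mm,[q],-1,1,-1); zz=np.nanmedian(Z[(mm>0)&(m>0)])
        X=plane(c,q.reshape(-1,2),zz if z is None else z); r=cv2.minAreaRect(X[:,:2].astype(np.float32)*1000)
        print(k,np.array(r[0]).round(1),np.array(r[1]).round(1),round(r[2],2),"z",zz.round(4),cv2.boundingRect(q)); out.append((r,zz))
    return out
def look():
    p,d,c=snap("wrist"); P=cloud(d,c); s=arm.state(); print("tcp",s["eef_pos"].round(4),s["tcp_rot"].round(4),"t",s["time_s"])
    return p,d,c,P,P[...,2]
def near(P,x,y,r): return np.hypot(P[...,0]-x,P[...,1]-y)<r
E
python3 - <<'E'
from h import *
p,d,c,P,Z=look(); save(p,"w2.png")
rects((Z>.078)&(Z<.1)&near(P,.546,-.01,.09),Z,c,k="handle",n=2)
E
```

```text
tcp [ 0.5453 -0.0095  0.2119] [ 3.1405 -0.0033 -3.0739] t 2.4
handle [546.2 -10.5] [69.6 15.7] 4.05 z 0.0897 (313, 152, 21, 84)
```

Emit:
apply_moves(
  motion=[
    [1,[0,-0.1,-4],[0,0,0]],
    [1,[0,0,-4],[0,0,0]],
    [1,[0,0,-3.5],[0,0,0]],
    [1,[0,0,-2],[0,0,0]],
    [1,[0,0,-0.9],[0,0,0]],
    [1,[0,0,0],[0,0,0]],
    [-1,[0,0,0],[0,0,0]],
    [-1,[0,0,0],[0,0,0]],
  ],
  newtons=60,
)

```text
time_s: 3.2
eef_pos: [0.5469, -0.0115, 0.0706]
tcp_rot: [-3.141, 0.003, -3.075]
ft_force: [0.4, 0.9, 0.0]
grip_width: 0.686
grip_force: 0.0
```

Emit:
apply_moves(
  motion=[
    [-1,[0,0,0],[0,0,0]],
    [-1,[0,0,0],[0,0,0]],
    [-1,[0,0,0],[0,0,0]],
  ],
)

```text
time_s: 3.5
eef_pos: [0.5463, -0.0116, 0.0695]
tcp_rot: [-3.141, 0.001, -3.075]
ft_force: [0.5, -0.1, 1.3]
grip_width: 0.172
grip_force: 58.6
```

Emit:
apply_moves(
  motion=[
    [-1,[0,0,1],[0,0,0]],
    [-1,[0,0,3],[0,0,0]],
    [-1,[0,0,4],[0,0,0]],
    [-1,[0,0,4],[0,0,0]],
    [-1,[0,0,4],[0,0,0]],
    [-1,[0,0,2],[0,0,0]],
    [-1,[0,0,0],[0,0,0]],
  ],
  newtons=90,
)

```text
time_s: 4.2
eef_pos: [0.5469, -0.0117, 0.2521]
tcp_rot: [-3.14, 0.005, -3.075]
ft_force: [-0.0, -0.8, -1.8]
grip_width: 0.165
grip_force: 88.0
```

Emit:
apply_moves(
  motion=[
    [-1,[-0.5,2,0],[0,0,-8.3]],
    [-1,[-0.6,3.5,0],[0,0,-8.3]],
    [-1,[-0.6,3.5,0],[0,0,-8.3]],
    [-1,[-0.6,3.5,0],[0,0,-8.3]],
    [-1,[-0.6,3.5,0],[0,0,-8.3]],
    [-1,[-0.6,3.5,0],[0,0,-8.3]],
    [-1,[-0.6,3.5,0],[0,0,-8.3]],
    [-1,[-0.6,3.5,0],[0,0,-8.3]],
  ],
)

```text
time_s: 5.0
eef_pos: [0.498, 0.2547, 0.2472]
tcp_rot: [-3.139, -0.001, 2.044]
ft_force: [0.5, -0.1, -1.2]
grip_width: 0.162
grip_force: 88.0
```

Emit:
apply_moves(
  motion=[
    [-1,[-0.6,3.5,0],[0,0,-8.3]],
    [-1,[-0.6,3.5,0],[0,0,-8.3]],
    [-1,[-0.2,3,0],[0,0,-8.3]],
    [-1,[0,0.5,-2],[0,0,0]],
    [-1,[0,0,-3],[0,0,0]],
    [-1,[0,0,-3],[0,0,0]],
    [-1,[0,0,0],[0,0,0]],
  ],
)

```text
time_s: 5.7
eef_pos: [0.4826, 0.3574, 0.1635]
tcp_rot: [-3.132, 0.004, 1.615]
ft_force: [-1.0, 0.4, -1.6]
grip_width: 0.163
grip_force: 88.0
```

Run:
```python
from h import *
p,d,c,P,Z=look(); 
p,d,c=snap("side"); save(p,"s2.png")
```

```text
tcp [0.4839 0.3579 0.1666] [-3.1364e+00  2.1000e-03  1.6149e+00] t 5.75
```

View pics/s2.png

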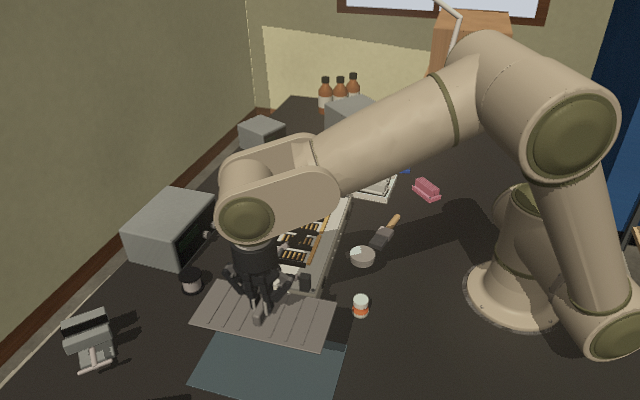

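The cover is held level above the mat, with the mat's lower edge visible at (265,365). Lowering it.

Emit:
apply_moves(
  motion=[
    [-1,[0,0,-4],[0,0,0]],
    [-1,[0,0,-4],[0,0,0]],
    [-1,[0,0,-4],[0,0,0]],
    [-1,[0,0,-2],[0,0,0]],
    [-1,[0,0,-0.8],[0,0,0]],
    [-1,[0,0,-0.2],[0,0,0]],
    [-1,[0,0,0],[0,0,0]],
  ],
)

```text
time_s: 6.5
eef_pos: [0.486, 0.359, 0.0206]
tcp_rot: [3.139, -0.001, 1.615]
ft_force: [-0.1, -0.5, -1.5]
grip_width: 0.172
grip_force: 60.1
```

Emit:
apply_moves(
  motion=[
    [-1,[0,0,-0.3],[0,0,0]],
    [-1,[0,0,-0.2],[0,0,0]],
    [-1,[0,0,0],[0,0,0]],
  ],
)

```text
time_s: 6.8
eef_pos: [0.4855, 0.3587, 0.0145]
tcp_rot: [3.14, -0.0, 1.615]
ft_force: [0.0, 0.3, 0.5]
grip_width: 0.163
grip_force: 92.5
```

Emit:
apply_moves(
  motion=[
    [1,[0,0,0],[0,0,0]],
    [1,[0,0,0],[0,0,0]],
    [1,[0,0,0],[0,0,0]],
    [1,[0,0,0],[0,0,0]],
    [1,[0,0,2],[0,0,0]],
    [1,[0,0,4],[0,0,0]],
    [1,[0,0,4.5],[0,0,0]],
    [1,[0,0,4.5],[0,0,0]],
  ],
)

```text
time_s: 7.6
eef_pos: [0.4848, 0.3583, 0.1656]
tcp_rot: [-3.141, 0.0, 1.615]
ft_force: [0.1, 0.2, -0.1]
grip_width: 0.999
grip_force: 0.0
```

Emit:
apply_moves(
  motion=[
    [0,[0,0,4.5],[0,0,8]],
    [0,[0,0,4],[0,0,8]],
    [-1,[1,-3,4],[0,0,8]],
    [-1,[1,-4,3],[0,0,8]],
    [-1,[1,-4,0],[0,0,8]],
    [-1,[1,-4,0],[0,0,8]],
    [-1,[1,-4,0],[0,0,8]],
    [-1,[1,-4,0],[0,0,8]],
  ],
)

```text
time_s: 8.4
eef_pos: [0.5447, 0.1282, 0.3177]
tcp_rot: [3.142, 0.0, 2.738]
ft_force: [1.5, 0.2, 0.5]
grip_width: 0.0
grip_force: 0.0
```

Emit:
apply_moves(
  motion=[
    [-1,[1,-4,0],[0,0,8]],
    [-1,[1,-3,0],[0,0,8]],
    [-1,[1,-3,0],[0,0,8]],
    [-1,[0,0,0],[0,0,3.4]],
    [-1,[0,0,0],[0,0,0]],
    [-1,[0,0,0],[0,0,0]],
  ],
)

```text
time_s: 9.0
eef_pos: [0.5745, 0.0302, 0.3176]
tcp_rot: [3.142, -0.0, -3.074]
ft_force: [-0.1, 0.4, 0.4]
grip_width: -0.002
grip_force: 0.0
```

Run:
```python
from h import *
p,d,c,P,Z=look(); save(p,"w3.png"); np.savez("w3.npz",p=p,d=d,**{k:np.array(v) for k,v in c.items()})
h=cv2.cvtColor(p,cv2.COLOR_RGB2HSV)
rects((Z>.183)&(Z<.2)&near(P,.656,.02,.06),Z,c,k="cap",n=2)
rects((Z>.183)&(Z<.2)&near(P,.656,.02,.06)&(h[...,2]>150),Z,c,k="capw",n=2)
M=(Z>.0)&(Z<.012)&near(P,.485,.358,.17); print("cover",np.nanmedian(Z[near(P,.485,.40,.03)]),np.nanmedian(Z[near(P,.42,.36,.03)]))
rects((Z>.02)&(Z<.045)&near(P,.485,.358,.08),Z,c,k="coverhandle")
```

```text
tcp [0.5745 0.0304 0.3177] [ 3.1415e+00  1.0000e-04 -3.0738e+00] t 9.05
cover 0.007336023818723114 0.007289510723007597
coverhandle [485.2 351.4] [16.  78.4] 3.32 z 0.0344 (565, 93, 69, 15)
```

View pics/w3.png

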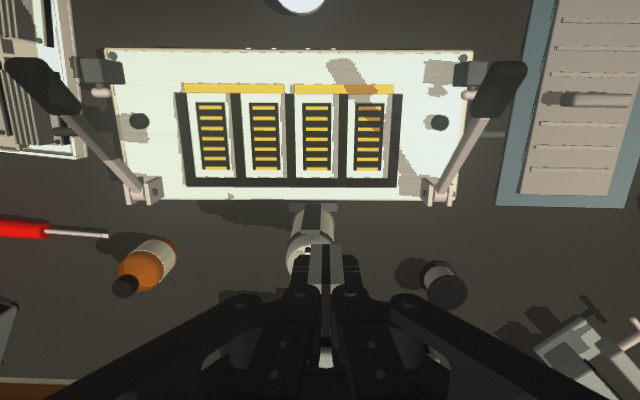

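The cover lies flat on the mat (plate around (580,100)), and the bare bed shows all four nests. The fingers hide the cap here, so I'll take it from the first overview and the fixed cameras.

Run:
```python
from h import *
f=np.load("w1.npz"); c={k:f[k] for k in("intrinsics","distortion","rvec","tvec")}; P=cloud(f["d"],c); Z=P[...,2]
u=slice(284,336),slice(285,330)
m=(Z>.183)&(Z<.195)&near(P,.656,.02,.05); rects(m,Z,c,k="w1cap",n=3,mn=5); X=P[m]; print(len(X),X.mean(0),X.min(0),X.max(0))
(cx,cy),r=cv2.minEnclosingCircle((X[:,:2]*1000).astype(np.float32)); print(cx,cy,r)
for n in("scene","side"):
    f=np.load(n+"0.npz"); c={k:f[k] for k in("intrinsics","distortion","rvec","tvec")}; P=cloud(f["d"],c); Z=P[...,2]
    for lo,hi in((.183,.2),(.17,.183),(.10,.15)):
        m=(Z>lo)&(Z<hi)&near(P,.656,.02,.06); X=P[m]; 
        if len(X)>2: print(n,lo,len(X),X.mean(0).round(4),X.min(0).round(4),X.max(0).round(4))
```

```text
w1cap [664.4  21.1] [33.3 31.5] 2.68 z 0.1868 (294, 301, 24, 22)
418 [0.66433385 0.02084717 0.18668925] [0.63625142 0.00503429 0.18302729] [0.68185658 0.03710746 0.18899383]
659.0704345703125 21.399185180664062 22.918333053588867
scene 0.183 73 [0.6697 0.0195 0.1879] [0.6508 0.0036 0.1836] [0.6863 0.0356 0.1916]
scene 0.17 45 [0.6772 0.0191 0.1774] [0.6339 0.0037 0.1701] [0.6857 0.0361 0.183 ]
scene 0.1 250 [0.6865 0.0188 0.1266] [ 0.6497 -0.0064  0.1001] [0.6969 0.0474 0.1499]
side 0.183 82 [0.6671 0.0239 0.186 ] [0.651  0.0074 0.1831] [0.6823 0.0406 0.1884]
side 0.17 75 [0.6575 0.0306 0.1773] [0.6342 0.0182 0.1701] [0.6799 0.04   0.1829]
side 0.1 386 [0.6562 0.0375 0.126 ] [0.6348 0.0051 0.1004] [0.6931 0.0543 0.15  ]
```

Emit:
apply_moves(
  motion=[
    [-1,[3,-0.3,0],[0,0,0]],
    [-1,[3,-0.3,0],[0,0,0]],
    [-1,[3.1,-0.3,0],[0,0,0]],
    [-1,[0,0,-4],[0,0,0]],
    [-1,[0,0,-4],[0,0,0]],
    [-1,[0,0,-3],[0,0,0]],
    [-1,[0,0,-0.9],[0,0,0]],
    [-1,[0,0,0],[0,0,0]],
  ],
)

```text
time_s: 9.85
eef_pos: [0.6654, 0.0214, 0.1982]
tcp_rot: [3.141, -0.001, -3.073]
ft_force: [0.2, 0.6, 0.1]
grip_width: -0.001
grip_force: 0.0
```

Emit:
apply_moves(
  motion=[
    [-1,[0,0,-0.6],[0,0,0]],
    [-1,[0,0,-0.4],[0,0,0]],
    [-1,[0,0,-0.3],[0,0,0]],
    [-1,[0,0,0],[0,0,0]],
    [-1,[0,0,0],[0,0,0]],
  ],
)

```text
time_s: 10.35
eef_pos: [0.666, 0.0208, 0.1864]
tcp_rot: [-3.141, 0.001, -3.073]
ft_force: [1.0, -0.2, 3.2]
grip_width: -0.002
grip_force: 1.2
```

Emit:
apply_moves(
  motion=[
    [-1,[0,0,-0.3],[0,0,0]],
    [-1,[0,0,-0.2],[0,0,0]],
    [-1,[0,0,0],[0,0,0]],
    [-1,[0,0,0],[0,0,0]],
  ],
)

```text
time_s: 10.75
eef_pos: [0.666, 0.0208, 0.1811]
tcp_rot: [-3.141, 0.001, -3.073]
ft_force: [0.1, 0.2, 6.0]
grip_width: -0.003
grip_force: 2.7
```

Emit:
apply_moves(
  motion=[
    [-1,[0,0,-0.15],[0,0,0]],
    [-1,[0,0,0],[0,0,0]],
    [-1,[0,0,0],[0,0,0]],
  ],
)

```text
time_s: 11.05
eef_pos: [0.666, 0.0209, 0.181]
tcp_rot: [-3.141, 0.002, -3.073]
ft_force: [-2.5, 1.3, 12.8]
grip_width: 0.002
grip_force: 6.3
```

Emit:
apply_moves(
  motion=[
    [-1,[0,0,1],[0,0,0]],
    [-1,[0,0,3],[0,0,0]],
    [-1,[0,0,4],[0,0,0]],
    [-1,[-2,-3,3],[0,0,0]],
    [1,[-3,-4,0],[0,0,0]],
    [1,[-3,-4,0],[0,0,0]],
    [1,[-3,-4,0],[0,0,0]],
    [1,[-3,-4,0],[0,0,0]],
  ],
)

```text
time_s: 11.85
eef_pos: [0.524, -0.1703, 0.2887]
tcp_rot: [3.141, -0.001, -3.073]
ft_force: [1.2, -0.9, 0.0]
grip_width: 0.683
grip_force: 0.0
```

Emit:
apply_moves(
  motion=[
    [1,[-2,-4,0],[0,0,-1]],
    [1,[-1,-4,0],[0,0,-1]],
    [1,[-1,-4,0],[0,0,0]],
    [1,[-1,-3,0],[0,0,0]],
    [1,[0,0,0],[0,0,0]],
    [1,[0,0,0],[0,0,0]],
  ],
)

```text
time_s: 12.45
eef_pos: [0.4754, -0.3192, 0.2885]
tcp_rot: [3.141, -0.001, -3.109]
ft_force: [0.5, -0.5, -0.1]
grip_width: 0.999
grip_force: 0.0
```

Run:
```python
from h import *
p,d,c,P,Z=look(); save(p,"w4.png"); np.savez("w4.npz",p=p,d=d,**{k:np.array(v) for k,v in c.items()})
rects((Z>.034)&(Z<.05)&near(P,.4817,-.345,.18),Z,c,k="sinks",n=6)
for n in("scene",):
    p,d,c=snap(n); P=cloud(d,c); Z=P[...,2]
    m=(Z>.17)&(Z<.2)&near(P,.666,.021,.03); print(n,m.sum(),np.nanmax(Z[m]) if m.any() else 0,np.nanmedian(Z[m&(Z>.18)]))
```

```text
tcp [ 0.4757 -0.3186  0.2888] [ 3.1408e+00 -5.0000e-04 -3.1078e+00] t 12.5
sinks [ 534.1 -193. ] [144.1  67.1] 3.59 z 0.0444 (398, 155, 62, 114)
sinks [ 425.9 -408.1] [84.3  4.8] 1.36 z 0.0429 (242, 76, 9, 79)
sinks [ 425.7 -401.8] [84.3  4.4] 1.3 z 0.0432 (248, 76, 8, 79)
sinks [ 425.5 -395.4] [84.3  4.4] 1.32 z 0.0433 (254, 76, 8, 79)
sinks [ 425.7 -389.1] [83.3  4.3] 1.46 z 0.0434 (260, 77, 7, 78)
sinks [ 425.5 -382.7] [83.3  4.2] 1.39 z 0.0433 (266, 77, 7, 78)
scene 117 0.19162587512410012 0.18752913237269075
```

View pics/w4.png

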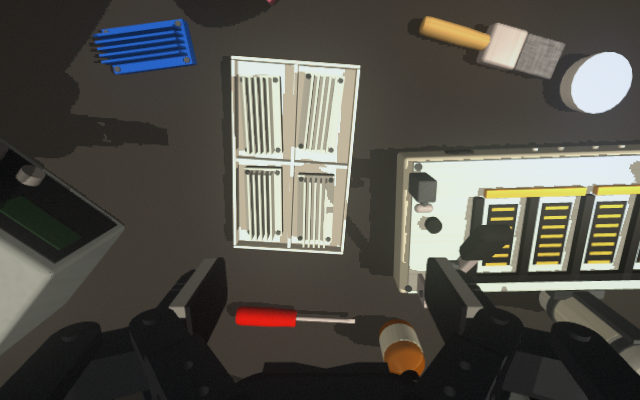

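The view shows four white modules in the tray, with sinks at (262,115), (320,112), (264,205) and (317,208). The blue decoy is at (150,45), outside the tray. I'll refine each one's pose.

```bash
cat >> h.py <<'E'
def sinks(P,Z,c,x,y,r,lo=.036,hi=.052,n=4,mn=150):
    m=((Z>lo)&(Z<hi)&near(P,x,y,r)).astype(np.uint8); m=cv2.morphologyEx(m,cv2.MORPH_CLOSE,np.ones((1,7)))
    return rects(m,Z,c,k="sink",n=n,mn=mn)
E
python3 - <<'E'
from h import *
f=np.load("w4.npz"); c={k:f[k] for k in("intrinsics","distortion","rvec","tvec")}; P=cloud(f["d"],c); Z=P[...,2]
sinks(P,Z,c,.481,-.358,.125)
rects((Z>.014)&(Z<.03)&near(P,.481,-.358,.16),Z,c,z=.022,k="tray",n=1)
# fixture: nests via ribs / deck
f=np.load("w3.npz"); c={k:f[k] for k in("intrinsics","distortion","rvec","tvec")}; P=cloud(f["d"],c); Z=P[...,2]; p=f["p"]; h=cv2.cvtColor(p,cv2.COLOR_RGB2HSV).astype(int)
V,U=np.mgrid[0:400,0:640]; b=(V>75)&(V<195)&(U>165)&(U<410)
dark=((h[...,2]<75)&b&(abs(Z-.054)<.012)).astype(np.uint8)
pk=((abs(Z-.05)<.006)&(h[...,2]>110)&b).astype(np.uint8)
rects(dark,Z,c,z=.058,k="ribs",n=6)
rects(pk,Z,c,z=.05,k="pock",n=8)
y=((h[...,0]>15)&(h[...,0]<35)&(h[...,1]>130)&b&(h[...,2]>100)).astype(np.uint8)
rects(y,Z,c,z=.052,k="yel",n=40,mn=8)
s=arm.state()
E
```

```text
sink [ 425.7 -396.1] [84.8 29.4] 1.41 z 0.0412 (242, 76, 31, 79)
sink [ 422.6 -327.1] [29.6 89.3] 84.38 z 0.0223 (303, 73, 35, 81)
sink [ 533.7 -396.1] [85.8 29.4] 0.36 z 0.041 (247, 173, 26, 68)
sink [ 547.2 -330.5] [29.5 90.5] 89.68 z 0.0237 (302, 181, 25, 67)
tray [ 481.5 -359.7] [145.8 235.9] 88.04 z 0.0203 (230, 55, 130, 200)
ribs [555.3 -12.3] [107.9 256.8] 3.83 z 0.0579 (176, 94, 226, 93)
ribs [544.   79.1] [75.8 32.4] 3.59 z 0.0506 (354, 104, 30, 66)
ribs [547.4  18.3] [74.5 32.5] 3.85 z 0.0506 (303, 104, 28, 65)
ribs [551.  -42.5] [75.5 32.1] 3.95 z 0.0506 (249, 103, 31, 66)
ribs [ 555.2 -103. ] [75.7 31.5] 3.37 z 0.0506 (196, 103, 33, 66)
pock [552.2 -18.2] [140.  305.9] 3.84 z 0.0501 (166, 76, 244, 119)
yel [499.9 -79.2] [  9.8 113. ] 4.05 z 0.058 (184, 84, 100, 10)
yel [491.9  46.2] [  8.7 111.5] 3.77 z 0.0583 (295, 85, 98, 9)
yel [ 522.3 -106.9] [ 4.5 25.7] 4.06 z 0.0507 (199, 105, 23, 5)
yel [ 546.2 -105.5] [ 4.6 26. ] 4.0 z 0.0509 (201, 126, 23, 5)
yel [518.6 -45.6] [ 3.4 25.7] 3.96 z 0.051 (252, 106, 23, 4)
yel [ 534.1 -106.3] [ 3.4 25.9] 4.03 z 0.0511 (200, 116, 23, 
[... 785 characters left out ...]
.051 (306, 147, 22, 4)
yel [578.3 -42. ] [ 3.7 25.7] 3.89 z 0.051 (255, 157, 22, 4)
yel [574.1  20. ] [ 3.7 25.6] 3.85 z 0.0512 (306, 157, 22, 4)
yel [570.   81.4] [ 3.7 24.5] 3.81 z 0.051 (357, 157, 21, 4)
yel [534.2  79.4] [ 3.5 25. ] 3.78 z 0.051 (358, 127, 22, 4)
yel [558.5  80.8] [ 4.8 25.4] 3.81 z 0.0512 (357, 147, 22, 5)
yel [546.5  80.1] [ 4.7 24.1] 3.8 z 0.0511 (358, 137, 21, 5)
yel [ 582.5 -103.6] [ 3.7 25.6] 3.93 z 0.051 (204, 157, 22, 4)
yel [589.4 -41.1] [ 3.7 24.6] 3.88 z 0.051 (256, 166, 21, 4)
yel [ 593.  -102.8] [ 2.5 25.7] 3.91 z 0.0512 (205, 166, 22, 3)
yel [585.9  20.7] [ 2.5 25.8] 3.85 z 0.051 (306, 167, 22, 3)
yel [581.7  82.6] [ 2.5 24.6] 3.81 z 0.051 (357, 167, 21, 3)
```

```bash
cat >> h.py <<'E'
def sink(P,Z,c,x,y,lo=.0385,hi=.05,L=.05,W=.027):
    m=(Z>lo)&(Z<hi)&(abs(P[...,0]-x)<L)&(abs(P[...,1]-y)<W)
    m=cv2.morphologyEx(m.astype(np.uint8),cv2.MORPH_OPEN,np.ones((3,1)))>0
    v,u=np.nonzero(m); zz=np.median(Z[m]); X=plane(c,np.c_[u,v],.5*(zz+np.percentile(Z[m],80)))[:,:2]
    r=cv2.minAreaRect((X*1000).astype(np.float32)); a=r[2]; a=a if a<45 else a-90
    s=X-X.mean(0); w=np.linalg.eigh(s.T@s)[1][:,1]; 
    print("sink",np.array(r[0]).round(1),np.array(r[1]).round(1),"yaw",round(a,2),"pca",np.degrees(np.arctan(w[1]/w[0])).round(2),"z",zz.round(4),m.sum())
E
python3 - <<'E'
from h import *
f=np.load("w4.npz"); c={k:f[k] for k in("intrinsics","distortion","rvec","tvec")}; P=cloud(f["d"],c); Z=P[...,2]
for x,y in((.4257,-.3961),(.4226,-.3271),(.5337,-.3961),(.545,-.3305)): sink(P,Z,c,x,y)
E
```

```text
sink [ 425.5 -395.8] [84.2 28.7] yaw 1.4 pca 1.48 z 0.0437 1174
sink [ 421.4 -326.8] [28.  84.5] yaw -5.62 pca -5.72 z 0.044 878
sink [ 532.9 -395.7] [84.5 28.8] yaw 0.34 pca 0.35 z 0.0437 924
sink [ 540.1 -330. ] [28.  85.2] yaw -0.32 pca -0.03 z 0.044 687
```

Emit:
apply_moves(
  motion=[
    [0.1,[2.1,-0.4,-3],[0,0,-2.1]],
    [0.1,[2.1,-0.4,-4],[0,0,0]],
    [0.1,[2.2,-0.3,-4],[0,0,0]],
    [0.1,[0,0,-4],[0,0,0]],
    [0.1,[0,0,-4],[0,0,0]],
    [0.1,[0,0,-3],[0,0,0]],
    [0.1,[0,0,-2],[0,0,0]],
    [0.1,[0,0,0],[0,0,0]],
  ],
)

```text
time_s: 13.35
eef_pos: [0.539, -0.3279, 0.0464]
tcp_rot: [3.138, -0.004, 3.14]
ft_force: [0.1, -0.3, 0.2]
grip_width: 0.55
grip_force: 0.0
```

Emit:
apply_moves(
  motion=[
    [0.1,[0,0,-1.5],[0,0,0]],
    [0.1,[0,0,-1],[0,0,0]],
    [-1,[0,0,0],[0,0,0]],
    [-1,[0,0,0],[0,0,0]],
    [-1,[0,0,0],[0,0,0]],
    [-1,[0,0,0],[0,0,0]],
  ],
  newtons=60,
)

```text
time_s: 13.95
eef_pos: [0.5398, -0.3303, 0.0244]
tcp_rot: [-3.141, 0.0, 3.139]
ft_force: [-0.1, -0.5, -1.9]
grip_width: 0.314
grip_force: 61.2
```

Emit:
apply_moves(
  motion=[
    [-1,[0,0,1.5],[0,0,0]],
    [-1,[0,0,4],[0,0,0]],
    [-1,[0,0,4.5],[0,0,0]],
    [-1,[0,0,4.5],[0,0,0]],
    [-1,[0,0,4.5],[0,0,0]],
    [-1,[0,1,4],[0,0,0]],
    [-1,[0.3,3,0.5],[0,0,2]],
    [-1,[0.3,4,0],[0,0,1.9]],
  ],
  newtons=80,
)

```text
time_s: 14.75
eef_pos: [0.5457, -0.2505, 0.262]
tcp_rot: [-3.139, 0.003, -3.077]
ft_force: [0.6, 0.8, -2.4]
grip_width: 0.307
grip_force: 84.6
```

Emit:
apply_moves(
  motion=[
    [-1,[0.3,4,0],[0,0,0]],
    [-1,[0.3,4,0],[0,0,0]],
    [-1,[0.3,4,0],[0,0,0]],
    [-1,[0.3,2.5,0],[0,0,0]],
    [-1,[0,0,-4],[0,0,0]],
    [-1,[0,0,-4],[0,0,0]],
    [-1,[0,0,-4],[0,0,0]],
    [-1,[0,0,0],[0,0,0]],
  ],
)

```text
time_s: 15.55
eef_pos: [0.5553, -0.1042, 0.1356]
tcp_rot: [3.138, -0.008, -3.076]
ft_force: [-0.6, 0.2, -1.1]
grip_width: 0.306
grip_force: 84.4
```

Run:
```python
from h import *
p,d,c,P,Z=look(); save(p,"w5.png"); np.savez("w5.npz",p=p,d=d,**{k:np.array(v) for k,v in c.items()})
```

```text
tcp [ 0.557  -0.1049  0.1389] [ 3.1403e+00 -2.6000e-03 -3.0766e+00] t 15.6
```

View pics/w5.png

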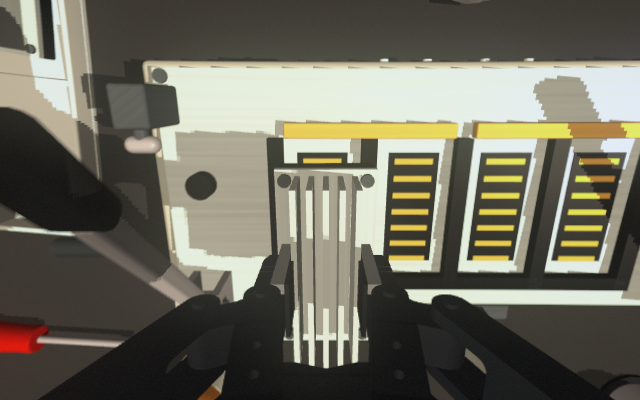

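The module is held level over nest 4. Its base front edge is at (325,170), and the contacts of nests 3, 2 and 1 show at (410,205), (500,205) and (595,205). I'll check the alignment before lowering.

```bash
cat >> h.py <<'E'
def contacts(p,P,Z,c,mn=15):
    h=cv2.cvtColor(p,cv2.COLOR_RGB2HSV).astype(int)
    m=((h[...,0]>15)&(h[...,0]<35)&(h[...,1]>130)&(h[...,2]>100)&(Z>.047)&(Z<.0545)&near(P,.5517,-.0123,.17)).astype(np.uint8)
    cs,_=cv2.findContours(m,cv2.RETR_EXTERNAL,cv2.CHAIN_APPROX_NONE); Q=[]
    for q in cs:
        if cv2.contourArea(q)<mn: continue
        r=cv2.minAreaRect((plane(c,q.reshape(-1,2),.051)[:,:2]*1000).astype(np.float32))
        if 20<max(r[1])<30: Q.append(r[0])
    Q=np.array(Q); a=np.radians(3.8); L=(Q-[551.7,-12.3])@np.array([[np.cos(a),-np.sin(a)],[np.sin(a),np.cos(a)]])
    for k,y in enumerate((93,31,-31,-93)):
        s=L[abs(L[:,1]-y)<15]
        if len(s): print("nest",k+1,len(s),"local dy",(s[:,1]-y).mean().round(1),"x range",s[:,0].min().round(1),s[:,0].max().round(1))
E
python3 - <<'E'
from h import *
f=np.load("w5.npz"); c={k:f[k] for k in("intrinsics","distortion","rvec","tvec")}; P=cloud(f["d"],c); Z=P[...,2]
contacts(f["p"],P,Z,c)
g=np.load("w3.npz"); cg={k:g[k] for k in("intrinsics","distortion","rvec","tvec")}; Pg=cloud(g["d"],cg); contacts(g["p"],Pg,Pg[...,2],cg,8)
b=(Z>.124)&(Z<.142)&near(P,.557,-.105,.06); v,u=np.nonzero(b); X=P[b]
X=X[v<200]; print("base front x",X[:,0].min(),"y",X[:,1].min(),X[:,1].max(),"z",np.median(X[:,2]))
s=(Z>.151)&(Z<.166)&near(P,.557,-.105,.06); v,u=np.nonzero(s); X=P[s]; X=X[v<235]; print("sink",X[:,0].min(),X[:,1].min(),X[:,1].max(),np.median(X[:,2]))
for t in (.51,.52,.53): 
  q=X[abs(X[:,0]-t)<.006]; print(t,(q[:,1].min()+q[:,1].max())/2 if len(q) else None)
E
```

```text
nest 1 7 local dy -0.1 x range -34.6 37.3
nest 2 7 local dy -0.2 x range -34.6 36.6
nest 3 7 local dy -0.3 x range -35.2 36.6
nest 4 1 local dy -0.2 x range -36.0 -36.0
nest 1 7 local dy -0.3 x range -35.4 36.5
nest 2 7 local dy -0.1 x range -35.4 36.5
nest 3 7 local dy -0.3 x range -35.2 35.9
nest 4 7 local dy -0.2 x range -35.6 35.4
base front x 0.5099623339636842 y -0.12923980181350186 -0.08259070619436143 z 0.1318698399935868
sink 0.5133134260334743 -0.12016708038306079 -0.09123078084674707 0.15557327709008614
0.51 -0.10618912906407418
0.52 -0.10595369560251568
0.53 -0.10548617481596945
```

Emit:
apply_moves(
  motion=[
    [-1,[0.2,-0.1,-2],[0,0,0]],
    [-1,[0,0,-2.5],[0,0,0]],
    [-1,[0,0,-1.2],[0,0,0]],
    [-1,[0,0,-0.6],[0,0,0]],
    [-1,[0,0,-0.3],[0,0,0]],
    [-1,[0,0,0],[0,0,0]],
    [-1,[0,0,0],[0,0,0]],
  ],
)

```text
time_s: 16.3
eef_pos: [0.5609, -0.1067, 0.077]
tcp_rot: [-3.139, 0.004, -3.076]
ft_force: [-9.0, 0.5, 15.8]
grip_width: 0.311
grip_force: 86.8
```

It's blocked at x, pressing on something at the +x side. I'll raise it slightly and check the rib profile in the overview.

Emit:
apply_moves(
  motion=[
    [-1,[0,0,1],[0,0,0]],
    [-1,[-0.3,0,0.5],[0,0,0]],
    [-1,[0,0,0],[0,0,0]],
  ],
)

```text
time_s: 16.6
eef_pos: [0.5571, -0.1064, 0.0896]
tcp_rot: [-3.14, 0.002, -3.076]
ft_force: [0.7, 0.1, -2.1]
grip_width: 0.305
grip_force: 84.7
```

Run:
```python
from h import *
a=np.radians(3.8)
for n in("w3","w5"):
    f=np.load(n+".npz"); c={k:f[k] for k in("intrinsics","distortion","rvec","tvec")}; P=cloud(f["d"],c); Z=P[...,2]
    g=cv2.cvtColor(f["p"],cv2.COLOR_RGB2HSV)[...,2]
    X=P[...,:2]*1000-[551.7,-12.3]; lx=X[...,0]*np.cos(a)+X[...,1]*np.sin(a); ly=-X[...,0]*np.sin(a)+X[...,1]*np.cos(a)
    for y in (93,31,-31,-93):
        m=(abs(ly-y)<2)&(abs(lx)<80)&(Z<.065); o=np.argsort(lx[m]); 
        print(n,y,*[f"{int(l)}:{z*1000:.0f}/{v}" for l,z,v in zip(lx[m][o],Z[m][o],g[m][o]) if abs(abs(l)-53)<15][::2])
```

```text
w3 93 -67:48/239 -67:49/238 -66:48/239 -66:50/239 -65:50/238 -65:50/239 -64:48/238 -64:50/238 -63:50/238 -63:51/238 -62:49/219 -62:51/238 -61:49/213 -61:51/213 -59:58/181 -58:58/190 -58:59/192 -57:58/187 -57:59/187 -56:58/186 -55:57/183 -55:58/185 -54:58/183 -53:58/184 -53:59/184 -52:58/186 -51:59/169 -51:59/169 -50:51/157 -49:51/175 -49:49/208 -48:50/236 -47:51/175 -47:49/239 -45:50/175 -44:53/239 -44:49/174 -43:51/174 -43:50/236 -42:51/172 -42:50/223 -41:51/152 -41:50/152 -40:52/93 -40:51/92 -39:52/61 -39:51/64 -38:51/63 -38:50/63 38:53/231 39:49/230 40:51/239 41:52/240 41:50/239 42:50/239 44:51/239 44:49/239 45:51/239 46:51/232 46:49/232 47:50/159 49:51/91 49:56/52 49:49/92 49:58/58 50:58/57 50:60/57 51:56/56 52:57/57 53:60/57 53:58/58 54:58/58 55:60/55 56:58/58 57:58/56 58:59/126 59:57/126 61:52/239 63:52/239 63:51/239 64:51/239 64:50/239 66:50/239 67:50/239 67:49/239
w3 31 -67:49/239 -67:51/239 -66:50/239 -65:50/239 -65:51/238 -64:50/239 -63:50/238 -63:51/238 -62:50/217 -61:50/207 -61:51/207 -59:59/230 -58:57/231 -58:59/231 -57:58/230 -56:58/230 -56:60/231 -55:59/231 -54:58/231 
[... 10397 characters left out ...]
53:58/232 -52:58/232 -52:58/232 -52:58/232 -52:58/230 -52:58/230 -52:57/230 -50:50/220 -50:50/219 -50:49/222 -50:51/233 -49:50/232 -49:50/233 -49:50/240 -49:50/240 -49:49/240 -48:51/240 -48:49/240 -48:49/240 -48:50/240 -47:49/240 -47:49/239 -47:51/240 -47:50/240 -47:50/239 -46:50/239 -46:50/240 -46:49/240 -46:50/240 -45:50/239 -45:49/240 -45:50/240 -45:50/240 -45:49/240 -44:51/240 -44:50/240 -44:50/240 -44:51/240 -43:50/239 -43:49/239 -43:51/239 -43:50/240 -43:49/240 -42:50/240 -42:50/240 -42:49/239 -42:50/234 -41:50/234 -41:48/234 -41:51/173 -41:51/172 -41:49/172 -40:51/78 -40:51/78 -40:49/77 -40:51/70 -40:50/70 -39:49/69 -39:51/69 -39:51/70 -39:50/69 -38:51/68 -38:50/69 -38:49/68 -38:52/82
```

```bash
cat >> h.py <<'E'
A0=np.radians(3.8); O0=np.array([.5502,-.0124])   # fixture frame estimate, pocket middle
def loc(P): X=P[...,:2]-O0; return (X[...,0]*np.cos(A0)+X[...,1]*np.sin(A0))*1000,(-X[...,0]*np.sin(A0)+X[...,1]*np.cos(A0))*1000
def held(P,Z,x,y,zt):
    "held module: front edge / centreline of base and sink, local fixture mm; zt = TCP z"
    lx,ly=loc(P)
    for k,lo,hi,w,l in(("base",zt-.012,zt+.004,27,45),("sink",zt+.010,zt+.027,17,42)):
        m=(Z>lo)&(Z<hi)&near(P,x,y,.07)&(ly>loc(np.array([x,y,0]))[1]-w)&(ly<loc(np.array([x,y,0]))[1]+w)
        m=cv2.morphologyEx(m.astype(np.uint8),cv2.MORPH_OPEN,np.ones((3,3)))>0
        X=lx[m];Y=ly[m]; f=np.percentile(X,.5); q=(X<f+25)&(X>f+2)
        print(k,"front",f.round(1),"=> cx",(f+l).round(1),"y",np.percentile(Y[q],.5).round(1),np.percentile(Y[q],99.5).round(1),"mid",((np.percentile(Y[q],.5)+np.percentile(Y[q],99.5))/2).round(1),"z",np.median(Z[m]).round(4),q.sum())
E
python3 - <<'E'
from h import *
p,d,c,P,Z=look(); s=arm.state()["eef_pos"]; print(loc(s)); held(P,Z,s[0],s[1],s[2])
lx,ly=loc(P)
for y in(-31,31):
    m=(abs(ly-y)<20)&(Z>.0555)&(Z<.061); X=lx[m]; print(y,"bar inner",np.percentile(X[X<-40],99),"rear inner",np.percentile(X[(X>40)],1))
m=(abs(lx)<30)&(Z>.0555)&(Z<.061)
for y in (0,62): q=ly[m&(abs(ly-y)<8)]; print("rib",y,np.percentile(q,[2,98]))
E
```

```text
tcp [ 0.5569 -0.1063  0.0888] [-3.1410e+00  1.1000e-03 -3.0765e+00] t 16.65
(np.float64(0.42649339851663726), np.float64(-94.10955729562461))
base front -43.3 => cx 1.7 y -116.4 -70.7 mid -93.6 z 0.0855 3220
sink front -40.4 => cx 1.6 y -107.5 -79.6 mid -93.5 z 0.1093 2056Traceback (most recent call last):
  File "<stdin>", line 5, in <module>
    return _quantile_unchecked(
        a, q, axis, out, overwrite_input, method, keepdims, weights)
    return _ureduce(a,
                    func=_quantile_ureduce_func,
    ...<5 lines>...
                    overwrite_input=overwrite_input,
                    method=method)
    r = func(a, **kwargs)
    result = _quantile(arr,
                       quantiles=q,
    ...<2 lines>...
                       out=out,
                       weights=wgt)
    slices_having_nans = np.isnan(arr[-1, ...])
                                  ~~~^^^^^^^^^
IndexError: index -1 is out of bounds for axis 0 with size 0
```

Emit:
apply_moves(
  motion=[
    [-1,[-0.15,0,0],[0,0,0]],
    [-1,[0,0,-0.8],[0,0,0]],
    [-1,[0,0,-0.6],[0,0,0]],
    [-1,[0,0,-0.4],[0,0,0]],
    [-1,[0,0,0],[0,0,0]],
    [-1,[0,0,0],[0,0,0]],
  ],
)

```text
time_s: 17.25
eef_pos: [0.555, -0.1061, 0.07]
tcp_rot: [3.141, -0.001, -3.076]
ft_force: [-3.6, 0.2, 3.8]
grip_width: 0.307
grip_force: 85.3
```

Emit:
apply_moves(
  motion=[
    [0.1,[0,0,0],[0,0,0]],
    [0.1,[0,0,0],[0,0,0]],
    [0.1,[0,0,0],[0,0,0]],
    [0.1,[0,0,2],[0,0,0]],
    [0.1,[0,0,4],[0,0,0]],
    [0.1,[0,0,4],[0,0,0]],
    [0.1,[-0.5,0,4],[0,0,0]],
    [0.1,[-1,-2,4],[0,0,0]],
  ],
)

```text
time_s: 18.05
eef_pos: [0.5401, -0.1248, 0.2517]
tcp_rot: [3.141, 0.0, -3.074]
ft_force: [0.2, -1.0, -0.0]
grip_width: 0.554
grip_force: 0.0
```

Emit:
apply_moves(
  motion=[
    [0.1,[-2,-4,0],[0,0,-2]],
    [0.1,[-2,-4,0],[0,0,-2]],
    [0.1,[-2,-4,0],[0,0,-2]],
    [0.1,[-1,-3.5,0],[0,0,-2]],
    [0.1,[-1,-3,0],[0,0,0]],
    [0.1,[0,0,0],[0,0,0]],
    [0.1,[0,0,0],[0,0,0]],
  ],
)

```text
time_s: 18.75
eef_pos: [0.46, -0.3113, 0.2498]
tcp_rot: [3.141, -0.0, 3.066]
ft_force: [0.1, -0.5, 0.8]
grip_width: 0.549
grip_force: 0.0
```

```bash
cat >> h.py <<'E'
def nest(P,Z,c,k):
    y={1:93,2:31,3:-31,4:-93}[k]; lx,ly=loc(P)
    m=(Z>.084)&(Z<.098)&(abs(lx)<55)&(abs(ly-y)<24); b=(Z>.06)&(Z<.072)&(abs(lx)<55)&(abs(ly-y)<28)
    if m.sum()<50: return print("nest",k,"empty")
    v,u=np.nonzero(m); X=plane(c,np.c_[u,v],.090); x,y2=loc(X); q=lambda a:(np.percentile(a,1)+np.percentile(a,99))/2
    A=np.c_[P[m][:,:2]-P[m][:,:2].mean(0),np.ones(m.sum())]; g=np.linalg.lstsq(A,Z[m],rcond=None)[0]
    print("nest",k,"dx",q(x).round(1),"dy",(q(y2)-y).round(1),"len",np.ptp(np.percentile(x,[1,99])).round(1),"top z",np.median(Z[m]).round(4),"base z",np.median(Z[b]).round(4) if b.any() else None,"tilt",g[:2].round(3))
E
python3 - <<'E'
from h import *
p,d,c,P,Z=look(); save(p,"w6.png")
for x,y in((.4255,-.3958),(.4214,-.3268),(.533,-.3957)): sink(P,Z,c,x,y)
nest(P,Z,c,4)
E
```

```text
tcp [ 0.4604 -0.3107  0.25  ] [ 3.1412 -0.      3.0672] t 18.8
sink [ 425.6 -395.7] [84.5 29.2] yaw 1.39 pca 1.55 z 0.0435 1509
sink [ 421.7 -326.8] [28.  83.4] yaw -5.68 pca -4.42 z 0.0439 1039
sink [ 521.9 -395.5] [63.5 29.1] yaw 0.32 pca -6.09 z 0.0435 804
nest 4 dx -1.7 dy -1.9 len 83.9 top z 0.089 base z 0.0662 tilt [0.001 0.015]
```

Emit:
apply_moves(
  motion=[
    [0.1,[-2,-0.8,-3],[0,0,-1.4]],
    [0.1,[-1.9,-0.8,-4],[0,0,0]],
    [0.1,[0,0,-4],[0,0,0]],
    [0.1,[0,0,-4],[0,0,0]],
    [0.1,[0,0,-3],[0,0,0]],
    [0.1,[0,0,-2],[0,0,0]],
    [0.1,[0,0,-1.6],[0,0,0]],
    [0.1,[0,0,-1],[0,0,0]],
  ],
)

```text
time_s: 19.6
eef_pos: [0.4215, -0.3259, 0.0231]
tcp_rot: [3.141, -0.001, 3.044]
ft_force: [-0.6, 0.1, -0.1]
grip_width: 0.547
grip_force: 0.0
```

Emit:
apply_moves(
  motion=[
    [0.1,[0,0,0],[0,0,0]],
    [-1,[0,0,0],[0,0,0]],
    [-1,[0,0,0],[0,0,0]],
    [-1,[0,0,0],[0,0,0]],
    [-1,[0,0,0],[0,0,0]],
  ],
)

```text
time_s: 20.1
eef_pos: [0.4218, -0.3275, 0.0253]
tcp_rot: [-3.14, 0.002, 3.043]
ft_force: [0.4, 2.1, 6.8]
grip_width: 0.305
grip_force: 79.7
```

Emit:
apply_moves(
  motion=[
    [-1,[0,0,1.5],[0,0,0]],
    [-1,[0,0,4],[0,0,0]],
    [-1,[0,0,4.5],[0,0,0]],
    [-1,[0,0,4.5],[0,0,0]],
    [-1,[0,0,4.5],[0,0,0]],
    [-1,[1,1,4],[0,0,0]],
    [-1,[1.5,3.2,0.5],[0,0,3]],
    [-1,[1.6,3.8,0],[0,0,3]],
  ],
)

```text
time_s: 20.9
eef_pos: [0.4626, -0.2471, 0.2608]
tcp_rot: [-3.139, 0.003, -3.136]
ft_force: [1.7, -0.4, -2.8]
grip_width: 0.308
grip_force: 79.3
```

Emit:
apply_moves(
  motion=[
    [-1,[1.8,4,0],[0,0,3.4]],
    [-1,[1.8,4,0],[0,0,0]],
    [-1,[1.8,4,0],[0,0,0]],
    [-1,[1.8,4,0],[0,0,0]],
    [-1,[1.7,4.4,0],[0,0,0]],
    [-1,[0,0,-4],[0,0,0]],
    [-1,[0,0,-4],[0,0,0]],
    [-1,[0,0,-4],[0,0,0]],
  ],
)

```text
time_s: 21.7
eef_pos: [0.551, -0.0426, 0.1379]
tcp_rot: [-3.141, 0.001, -3.076]
ft_force: [-0.5, -0.2, -1.6]
grip_width: 0.307
grip_force: 79.3
```

Emit:
apply_moves(
  motion=[
    [-1,[0,0,-4],[0,0,0]],
    [-1,[0,0,0],[0,0,0]],
    [-1,[0,0,0],[0,0,0]],
  ],
)

```text
time_s: 22.0
eef_pos: [0.5516, -0.0433, 0.1002]
tcp_rot: [-3.141, 0.001, -3.077]
ft_force: [0.5, -0.8, -1.5]
grip_width: 0.308
grip_force: 79.3
```

Run:
```python
from h import *
p,d,c,P,Z=look(); s=arm.state()["eef_pos"]; print(loc(s)); held(P,Z,s[0],s[1],s[2]); nest(P,Z,c,4)
```

```text
tcp [ 0.5522 -0.0435  0.1013] [-3.1405e+00  3.0000e-03 -3.0765e+00] t 22.05
(np.float64(-0.024678046854054256), np.float64(-31.142706827018447))
base front -45.9 => cx -0.9 y -53.1 -7.4 mid -30.2 z 0.095 3289
sink front -42.9 => cx -0.9 y -44.1 -16.3 mid -30.2 z 0.1189 1900
nest 4 dx -8.8 dy 0.8 len 68.0 top z 0.0893 base z 0.0661 tilt [-0.002  0.003]
```

Emit:
apply_moves(
  motion=[
    [-1,[0.1,-0.05,-1],[0,0,0]],
    [-1,[0,0,-1],[0,0,0]],
    [-1,[0,0,-0.6],[0,0,0]],
    [-1,[0,0,-0.4],[0,0,0]],
    [-1,[0,0,0],[0,0,0]],
    [-1,[0,0,0],[0,0,0]],
  ],
)

```text
time_s: 22.65
eef_pos: [0.552, -0.0436, 0.0712]
tcp_rot: [-3.141, -0.0, -3.076]
ft_force: [-11.6, 1.5, 22.1]
grip_width: 0.307
grip_force: 82.4
```

Emit:
apply_moves(
  motion=[
    [0.1,[0,0,0.1],[0,0,0]],
    [0.1,[0,0,0],[0,0,0]],
    [0.1,[0,0,0],[0,0,0]],
    [0.1,[0,0,2],[0,0,0]],
    [0.1,[0,0,4],[0,0,0]],
    [0.1,[-0.5,0,4],[0,0,0]],
    [0.1,[-1.5,-1,4],[0,0,0]],
    [0.1,[-1.5,-3,4],[0,0,0]],
  ],
)

```text
time_s: 23.45
eef_pos: [0.5173, -0.0814, 0.25]
tcp_rot: [3.141, 0.0, -3.074]
ft_force: [-0.1, -1.4, -0.1]
grip_width: 0.549
grip_force: 0.0
```

Run:
```python
from h import *
p,d,c,P,Z=look(); nest(P,Z,c,4); nest(P,Z,c,3)
```

```text
tcp [ 0.5177 -0.0864  0.2563] [-3.1356  0.0082 -3.0769] t 23.5
nest 4 dx -0.9 dy 0.1 len 83.0 top z 0.0899 base z 0.0662 tilt [0.    0.015]
nest 3 dx -1.0 dy 0.2 len 82.9 top z 0.0898 base z 0.0662 tilt [ 0.004 -0.002]
```

Emit:
apply_moves(
  motion=[
    [0.1,[-1.1,-3.9,0],[0,0,-1.2]],
    [0.1,[-1.1,-3.9,0],[0,0,-1.1]],
    [0.1,[-1.1,-3.9,0],[0,0,0]],
    [0.1,[-1.1,-3.9,0],[0,0,0]],
    [0.1,[-1.1,-3.9,0],[0,0,0]],
    [0.1,[-1.1,-3.9,0],[0,0,0]],
    [0.1,[-1.1,-3.9,-2],[0,0,0]],
    [0.1,[-1.3,-3.7,-3],[0,0,0]],
  ],
)

```text
time_s: 24.3
eef_pos: [0.4276, -0.3947, 0.1988]
tcp_rot: [-3.139, 0.002, -3.117]
ft_force: [1.2, -0.4, -0.4]
grip_width: 0.554
grip_force: 0.0
```

Emit:
apply_moves(
  motion=[
    [0.1,[0,0,0],[0,0,0]],
    [0.1,[0,0,0],[0,0,0]],
  ],
)

```text
time_s: 24.5
eef_pos: [0.4275, -0.3926, 0.1977]
tcp_rot: [3.14, -0.001, -3.118]
ft_force: [-0.1, 0.5, -0.0]
grip_width: 0.55
grip_force: 0.0
```

Run:
```python
from h import *
p,d,c,P,Z=look(); sink(P,Z,c,.4256,-.3957); sink(P,Z,c,.533,-.3957)
```

```text
tcp [ 0.4282 -0.3921  0.1987] [-3.1415e+00  4.0000e-04 -3.1166e+00] t 24.55
sink [ 425.3 -396.9] [83.4 27.4] yaw 1.82 pca 2.15 z 0.0439 1271
sink [ 531.8 -395.9] [85.4 27.2] yaw 0.37 pca 0.4 z 0.044 959
```

Emit:
apply_moves(
  motion=[
    [0.1,[-0.2,-0.4,-3],[0,0,0]],
    [0.1,[0,0,-4],[0,0,0]],
    [0.1,[0,0,-4],[0,0,0]],
    [0.1,[0,0,-3],[0,0,0]],
    [0.1,[0,0,-2],[0,0,0]],
    [0.1,[0,0,-1.4],[0,0,0]],
    [0.1,[0,0,0],[0,0,0]],
    [-1,[0,0,0],[0,0,0]],
  ],
)

```text
time_s: 25.35
eef_pos: [0.4266, -0.3966, 0.0257]
tcp_rot: [-3.14, 0.001, -3.116]
ft_force: [-0.5, -0.0, 0.1]
grip_width: 0.396
grip_force: 0.0
```

Emit:
apply_moves(
  motion=[
    [-1,[0,0,0],[0,0,0]],
    [-1,[0,0,0],[0,0,0]],
    [-1,[0,0,0],[0,0,0]],
  ],
)

```text
time_s: 25.65
eef_pos: [0.4266, -0.397, 0.0262]
tcp_rot: [-3.139, 0.002, -3.117]
ft_force: [1.3, 1.5, 6.2]
grip_width: 0.307
grip_force: 79.9
```

Emit:
apply_moves(
  motion=[
    [-1,[0,0,1.5],[0,0,0]],
    [-1,[0,0,4],[0,0,0]],
    [-1,[0,0,4.5],[0,0,0]],
    [-1,[0,0,4.5],[0,0,0]],
    [-1,[0,0,4.5],[0,0,0]],
    [-1,[0.5,1,4],[0,0,0]],
    [-1,[1.1,3.5,0.5],[0,0,2.4]],
    [-1,[1.1,4,0],[0,0,0]],
  ],
)

```text
time_s: 26.45
eef_pos: [0.4529, -0.3111, 0.262]
tcp_rot: [-3.138, 0.003, -3.076]
ft_force: [0.5, 1.3, -3.2]
grip_width: 0.306
grip_force: 79.5
```

Emit:
apply_moves(
  motion=[
    [-1,[1.2,4.1,0],[0,0,0]],
    [-1,[1.2,4.1,0],[0,0,0]],
    [-1,[1.2,4.1,0],[0,0,0]],
    [-1,[1.2,4.1,0],[0,0,0]],
    [-1,[1.2,4.1,0],[0,0,0]],
    [-1,[1.2,4.1,0],[0,0,0]],
    [-1,[1.2,4.1,0],[0,0,0]],
    [-1,[1.2,4.3,0],[0,0,0]],
  ],
)

```text
time_s: 27.25
eef_pos: [0.5487, 0.0203, 0.2607]
tcp_rot: [-3.141, 0.001, -3.075]
ft_force: [-0.4, 0.1, -1.9]
grip_width: 0.305
grip_force: 79.5
```

Emit:
apply_moves(
  motion=[
    [-1,[0,0.1,-4],[0,0,0]],
    [-1,[0,0,-4],[0,0,0]],
    [-1,[0,0,-4],[0,0,0]],
    [-1,[0,0,-4],[0,0,0]],
    [-1,[0,0,0],[0,0,0]],
    [-1,[0,0,0],[0,0,0]],
  ],
)

```text
time_s: 27.85
eef_pos: [0.5494, 0.0195, 0.1012]
tcp_rot: [-3.141, 0.001, -3.075]
ft_force: [0.9, 1.2, -0.9]
grip_width: 0.308
grip_force: 79.5
```

Run:
```python
from h import *
p,d,c,P,Z=look(); s=arm.state()["eef_pos"]; print(loc(s)); held(P,Z,s[0],s[1],s[2]); nest(P,Z,c,4); nest(P,Z,c,3)
```

```text
tcp [0.55   0.0194 0.102 ] [-3.1407  0.0035 -3.0748] t 27.9
(np.float64(1.8934505128494252), np.float64(31.731472323092675))
base front -44.6 => cx 0.4 y 9.7 55.3 mid 32.5 z 0.095 3287
sink front -41.7 => cx 0.3 y 18.6 46.4 mid 32.5 z 0.1188 1881
nest 4 dx -1.5 dy 2.1 len 82.4 top z 0.0888 base z 0.066 tilt [ 0.003 -0.02 ]
nest 3 dx -7.3 dy 1.3 len 70.3 top z 0.0893 base z 0.0661 tilt [-0.002  0.   ]
```

Emit:
apply_moves(
  motion=[
    [-1,[-0.05,-0.12,-1],[0,0,0]],
    [-1,[0,0,-1],[0,0,0]],
    [-1,[0,0,-0.6],[0,0,0]],
    [-1,[0,0,-0.35],[0,0,0]],
    [-1,[0,0,0],[0,0,0]],
    [-1,[0,0,0],[0,0,0]],
  ],
)

```text
time_s: 28.5
eef_pos: [0.5482, 0.0184, 0.0722]
tcp_rot: [-3.141, 0.0, -3.074]
ft_force: [-12.3, 0.4, 23.7]
grip_width: 0.306
grip_force: 82.8
```

Emit:
apply_moves(
  motion=[
    [0.1,[0,0,0.1],[0,0,0]],
    [0.1,[0,0,0],[0,0,0]],
    [0.1,[0,0,0],[0,0,0]],
    [0.1,[0,0,2],[0,0,0]],
    [0.1,[0,0,4],[0,0,0]],
    [0.1,[0,0,4],[0,0,0]],
    [0.1,[0,-1,4],[0,0,0]],
    [0.1,[0,-3,4],[0,0,0]],
  ],
)

```text
time_s: 29.3
eef_pos: [0.5481, -0.0204, 0.2524]
tcp_rot: [3.141, 0.0, -3.072]
ft_force: [0.9, -1.0, 0.2]
grip_width: 0.554
grip_force: 0.0
```

Run:
```python
from h import *
p,d,c,P,Z=look(); nest(P,Z,c,4); nest(P,Z,c,3); nest(P,Z,c,2)
```

```text
tcp [ 0.5502 -0.0258  0.2592] [-3.1365  0.0099 -3.0755] t 29.35
nest 4 dx -0.5 dy 0.8 len 82.1 top z 0.0895 base z 0.0661 tilt [ 0.001 -0.004]
nest 3 dx -0.7 dy 0.5 len 82.2 top z 0.0898 base z 0.0661 tilt [-0.001  0.02 ]
nest 2 dx -1.0 dy 0.4 len 82.4 top z 0.0898 base z 0.0662 tilt [ 0.001 -0.006]
```

Emit:
apply_moves(
  motion=[
    [0.1,[-0.2,-4.1,0],[0,0,-1.7]],
    [0.1,[-0.2,-4.1,0],[0,0,-1.7]],
    [0.1,[-0.2,-4.1,0],[0,0,0]],
    [0.1,[-0.2,-4.1,0],[0,0,0]],
    [0.1,[-0.2,-4.1,0],[0,0,0]],
    [0.1,[-0.2,-4.1,0],[0,0,0]],
    [0.1,[-0.2,-4.1,0],[0,0,0]],
    [0.1,[-0.2,-4.1,0],[0,0,0]],
  ],
)

```text
time_s: 30.15
eef_pos: [0.532, -0.3513, 0.2503]
tcp_rot: [3.141, -0.0, -3.134]
ft_force: [0.9, 1.1, -0.3]
grip_width: 0.548
grip_force: 0.0
```

Emit:
apply_moves(
  motion=[
    [0.1,[0,-4.6,-3],[0,0,0]],
    [0.1,[0,0,-2],[0,0,0]],
    [0.1,[0,0,0],[0,0,0]],
    [0.1,[0,0,0],[0,0,0]],
  ],
)

```text
time_s: 30.55
eef_pos: [0.5326, -0.3911, 0.204]
tcp_rot: [3.141, 0.0, -3.134]
ft_force: [-0.8, -0.5, 0.5]
grip_width: 0.55
grip_force: 0.0
```

Run:
```python
from h import *
p,d,c,P,Z=look(); sink(P,Z,c,.533,-.3957)
```

```text
tcp [ 0.5329 -0.391   0.205 ] [-3.1403e+00  1.3000e-03 -3.1333e+00] t 30.6
sink [ 533.4 -396.4] [84.4 27.7] yaw 0.87 pca 0.39 z 0.044 1297
```

Emit:
apply_moves(
  motion=[
    [0.1,[0,-0.5,-3],[0,0,0]],
    [0.1,[0,0,-4],[0,0,0]],
    [0.1,[0,0,-4],[0,0,0]],
    [0.1,[0,0,-3],[0,0,0]],
    [0.1,[0,0,-2.5],[0,0,0]],
    [0.1,[0,0,-1.4],[0,0,0]],
    [0.1,[0,0,0],[0,0,0]],
    [-1,[0,0,0],[0,0,0]],
  ],
)

```text
time_s: 31.4
eef_pos: [0.5332, -0.3969, 0.0264]
tcp_rot: [-3.14, 0.002, -3.134]
ft_force: [0.2, -0.1, -0.7]
grip_width: 0.39
grip_force: 0.0
```

Emit:
apply_moves(
  motion=[
    [-1,[0,0,0],[0,0,0]],
    [-1,[0,0,0],[0,0,0]],
    [-1,[0,0,0],[0,0,0]],
  ],
)

```text
time_s: 31.7
eef_pos: [0.5332, -0.3972, 0.027]
tcp_rot: [-3.139, 0.003, -3.134]
ft_force: [-0.5, 1.6, 6.9]
grip_width: 0.306
grip_force: 81.3
```

Emit:
apply_moves(
  motion=[
    [-1,[0,0,1.5],[0,0,0]],
    [-1,[0,0,4],[0,0,0]],
    [-1,[0,0,4.5],[0,0,0]],
    [-1,[0,0,4.5],[0,0,0]],
    [-1,[0,0,4.5],[0,0,0]],
    [-1,[0.1,1,4],[0,0,0]],
    [-1,[0.1,3.7,0.5],[0,0,3.4]],
    [-1,[0.1,4,0],[0,0,0]],
  ],
)

```text
time_s: 32.5
eef_pos: [0.5352, -0.3092, 0.2624]
tcp_rot: [-3.139, 0.003, -3.075]
ft_force: [0.3, 0.4, -2.7]
grip_width: 0.307
grip_force: 80.3
```

Emit:
apply_moves(
  motion=[
    [-1,[0.1,4.2,0],[0,0,0]],
    [-1,[0.1,4.2,0],[0,0,0]],
    [-1,[0.1,4.2,0],[0,0,0]],
    [-1,[0.1,4.2,0],[0,0,0]],
    [-1,[0.1,4.2,0],[0,0,0]],
    [-1,[0.1,4.2,0],[0,0,0]],
    [-1,[0.1,4.2,0],[0,0,0]],
    [-1,[0.1,4.2,0],[0,0,0]],
  ],
)

```text
time_s: 33.3
eef_pos: [0.5428, 0.0282, 0.2609]
tcp_rot: [-3.141, 0.001, -3.075]
ft_force: [-0.3, -0.4, -1.6]
grip_width: 0.304
grip_force: 80.3
```

Emit:
apply_moves(
  motion=[
    [-1,[0,3.9,0],[0,0,0]],
    [-1,[0,1.5,-3],[0,0,0]],
    [-1,[0,0,-4.5],[0,0,0]],
    [-1,[0,0,-4.5],[0,0,0]],
    [-1,[0,0,-4],[0,0,0]],
    [-1,[0,0,0],[0,0,0]],
    [-1,[0,0,0],[0,0,0]],
  ],
)

```text
time_s: 34.0
eef_pos: [0.544, 0.0805, 0.1014]
tcp_rot: [-3.141, 0.002, -3.075]
ft_force: [-0.5, 0.8, -1.5]
grip_width: 0.302
grip_force: 80.1
```

Run:
```python
from h import *
p,d,c,P,Z=look(); s=arm.state()["eef_pos"]; print(loc(s)); held(P,Z,s[0],s[1],s[2]); nest(P,Z,c,2)
```

```text
tcp [0.5446 0.0804 0.1023] [-3.1411  0.0039 -3.0748] t 34.05
(np.float64(0.6047512183904834), np.float64(92.97861263262965))
base front -44.6 => cx 0.4 y 70.9 116.6 mid 93.8 z 0.0946 3304
sink front -41.6 => cx 0.4 y 79.8 107.6 mid 93.7 z 0.1184 1824
nest 2 dx -8.3 dy 1.4 len 69.1 top z 0.0893 base z 0.066 tilt [-0.001  0.001]
```

Emit:
apply_moves(
  motion=[
    [-1,[-0.05,-0.05,-1],[0,0,0]],
    [-1,[0,0,-1],[0,0,0]],
    [-1,[0,0,-0.6],[0,0,0]],
    [-1,[0,0,-0.25],[0,0,0]],
    [-1,[0,0,0],[0,0,0]],
    [-1,[0,0,0],[0,0,0]],
  ],
)

```text
time_s: 34.65
eef_pos: [0.5427, 0.08, 0.0729]
tcp_rot: [-3.141, 0.0, -3.074]
ft_force: [-10.1, 0.6, 19.3]
grip_width: 0.306
grip_force: 82.8
```

Emit:
apply_moves(
  motion=[
    [0.1,[0,0,0.1],[0,0,0]],
    [0.1,[0,0,0],[0,0,0]],
    [0.1,[0,0,0],[0,0,0]],
    [0.1,[0,0,2],[0,0,0]],
    [0.1,[0,0,4],[0,0,0]],
    [0.1,[-0.5,-1,4],[0,0,0]],
    [-1,[-2,-2,4.5],[0,0,0]],
    [-1,[-3,-2.5,4.5],[0,0,0]],
  ],
)

```text
time_s: 35.45
eef_pos: [0.4935, 0.0298, 0.2537]
tcp_rot: [-3.141, 0.001, -3.074]
ft_force: [0.9, -0.6, 0.6]
grip_width: 0.216
grip_force: 0.0
```

Emit:
apply_moves(
  motion=[
    [-1,[-3,-2,4],[0,0,0]],
    [-1,[-2,-2,4],[0,0,0]],
    [-1,[-1,0,4],[0,0,0]],
    [-1,[0,0,0],[0,0,0]],
    [-1,[0,0,0],[0,0,0]],
  ],
)

```text
time_s: 35.95
eef_pos: [0.4361, -0.0084, 0.3694]
tcp_rot: [-3.141, 0.001, -3.075]
ft_force: [-0.5, -0.2, 0.1]
grip_width: 0.001
grip_force: 0.0
```

Run:
```python
from h import *
p,d,c,P,Z=look(); save(p,"w7.png"); np.savez("w7.npz",p=p,d=d,**{k:np.array(v) for k,v in c.items()})
for k in(1,2,3,4): nest(P,Z,c,k)
print("cover z",np.nanmedian(Z[near(P,.485,.40,.03)]),np.nanmedian(Z[near(P,.42,.36,.03)]))
lx,ly=loc(P)
for s in(1,-1):
    m=(Z>.15)&(Z<.23)&near(P,.5,.16 if s>0 else -.185,.07); X=P[m]; print("lever",s,m.sum(),np.median(X,0).round(4),X.min(0).round(3),X.max(0).round(3),np.median(lx[m]),np.median(ly[m]))
```

```text
tcp [ 0.436  -0.0083  0.3684] [ 3.1411e+00 -1.1000e-03 -3.0747e+00] t 36.0
nest 1 dx -1.6 dy 0.0 len 83.7 top z 0.0897 base z 0.0663 tilt [0.003 0.   ]
nest 2 dx -12.1 dy 0.9 len 62.7 top z 0.0901 base z 0.0662 tilt [ 0.004 -0.012]
nest 3 dx -1.5 dy 0.7 len 83.8 top z 0.0899 base z 0.0662 tilt [0.004 0.015]
nest 4 dx -1.5 dy 0.8 len 83.7 top z 0.0896 base z 0.0661 tilt [ 0.003 -0.007]
cover z 0.007420044381227897 0.007259580354164186
lever 1 984 [0.4872 0.156  0.1885] [0.467 0.144 0.15 ] [0.529 0.188 0.202] -51.74759804639116 171.40301901122407
lever -1 1023 [ 0.5077 -0.1859  0.1889] [ 0.489 -0.215  0.15 ] [ 0.552 -0.177  0.202] -53.9355346241082 -170.91677218982272
```

View pics/w7.png

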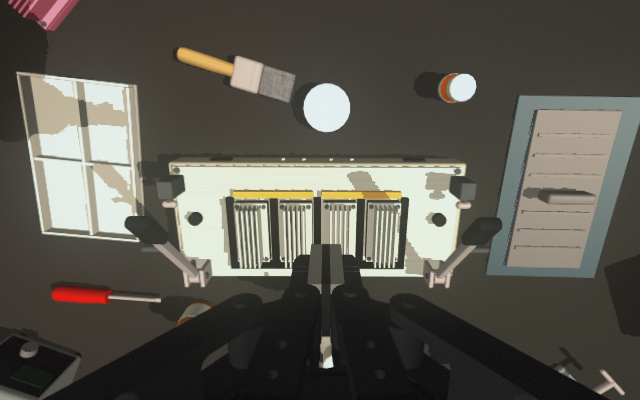

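All four modules are home (nest 2's rear is only hidden by the fingers), the tray is empty, the cover is on the mat, and the lever pads are up at (145,230) and (480,230). I'll check the catch housings before pressing.

Run:
```python
from h import *
f=np.load("w7.npz"); c={k:f[k] for k in("intrinsics","distortion","rvec","tvec")}; P=cloud(f["d"],c); Z=P[...,2]; lx,ly=loc(P)
for s in(1,-1):
    m=(Z>.08)&(Z<.1)&(ly*s>120)&(lx<0)&(lx>-120)&(ly*s<240); print("housing",s,m.sum(),np.percentile(lx[m],[2,98]).round(1),np.percentile(ly[m],[2,98]).round(1))
    m=(Z>.185)&(Z<.21)&(ly*s>120)&(lx<0)&(ly*s<240); print("pad high",np.percentile(lx[m],[2,98]).round(1),np.percentile(ly[m],[2,50,98]).round(1))
m=(Z>.02)&(Z<.06)&near(P,.40,.16,.06); print("jar",P[m].mean(0) if m.any() else None)
```

```text
housing 1 485 [-80.7 -45.1] [184.7 204.7]
pad high [-70.9 -45.8] [162.  171.8 185.3]
housing -1 469 [-82.2 -46.1] [-204.2 -185.6]
pad high [-72.6 -48. ] [-185.1 -171.3 -161.9]
jar [0.41551703 0.15861936 0.04373867]
```

Emit:
apply_moves(
  motion=[
    [-1,[1.3,4.1,-3.7],[0,0,0]],
    [-1,[1.3,4.1,-3.7],[0,0,0]],
    [-1,[1.3,4.1,-3.7],[0,0,0]],
    [-1,[1.3,4,-3.7],[0,0,0]],
    [-1,[0,0,0],[0,0,0]],
    [-1,[0,0,0],[0,0,0]],
  ],
)

```text
time_s: 36.6
eef_pos: [0.4814, 0.1363, 0.2368]
tcp_rot: [-3.141, -0.004, -3.073]
ft_force: [0.4, -0.2, 0.1]
grip_width: 0.0
grip_force: 0.0
```

Emit:
apply_moves(
  motion=[
    [-1,[0,0,-2.4],[0,0,0]],
    [-1,[-1.5,-0.1,-2],[0,0,0]],
    [-1,[-1.3,-0.1,-2.2],[0,0,0]],
    [-1,[-0.9,-0.1,-2.3],[0,0,0]],
    [-1,[-0.6,0,-2.4],[0,0,0]],
    [-1,[0,0,0],[0,0,0]],
  ],
)

```text
time_s: 37.2
eef_pos: [0.4276, 0.1315, 0.1213]
tcp_rot: [-3.141, -0.03, -3.073]
ft_force: [-45.9, -6.1, 17.4]
grip_width: -0.003
grip_force: 25.2
```

The first row was clipped, so the approach fell short in y and the finger is wedged at the lever's inboard edge. I'll back off and look.

Emit:
apply_moves(
  motion=[
    [-1,[-0.5,-0.5,1],[0,0,0]],
    [-1,[-1,-1,3],[0,0,0]],
    [-1,[0,-1,4.5],[0,0,0]],
    [-1,[0,-2,4.5],[0,0,0]],
    [-1,[0,-3,4],[0,0,0]],
    [-1,[0,-3,3],[0,0,0]],
    [-1,[0,0,0],[0,0,0]],
    [-1,[0,0,0],[0,0,0]],
  ],
)

```text
time_s: 38.0
eef_pos: [0.4238, 0.0268, 0.3259]
tcp_rot: [-3.141, 0.001, -3.077]
ft_force: [-0.6, 0.6, -0.7]
grip_width: -0.001
grip_force: 0.0
```

Run:
```python
from h import *
p,d,c,P,Z=look(); save(p,"w8.png"); np.savez("w8.npz",p=p,d=d,**{k:np.array(v) for k,v in c.items()})
for k in(1,2,3,4): nest(P,Z,c,k)
lx,ly=loc(P)
for s in(1,-1):
    m=(Z>.11)&(Z<.21)&(ly*s>140)&(lx<0)&(lx>-130)&(ly*s<215)
    if m.any(): print("lever",s,m.sum(),np.percentile(lx[m],[2,98]).round(1),np.percentile(ly[m],[2,50,98]).round(1),np.percentile(Z[m],[5,95]).round(3))
m=(Z>.02)&(Z<.06)&near(P,.40,.16,.06); print("jar",P[m].mean(0) if m.any() else None)
```

```text
tcp [0.4236 0.0275 0.3251] [ 3.1413e+00 -4.0000e-04 -3.0759e+00] t 38.05
nest 1 dx -2.9 dy 0.2 len 82.2 top z 0.0899 base z 0.0663 tilt [-0.     0.007]
nest 2 dx -27.5 dy 0.5 len 33.1 top z 0.0899 base z 0.0661 tilt [-0.     0.009]
nest 3 dx -1.8 dy 1.1 len 84.8 top z 0.0896 base z 0.0662 tilt [0.005 0.003]
nest 4 dx -2.0 dy 1.3 len 82.2 top z 0.0893 base z 0.066 tilt [ 0.001 -0.005]
lever 1 1280 [-70.9  -3.8] [161.4 171.6 199.6] [0.146 0.2  ]
lever -1 1624 [-72.5  -3. ] [-197.6 -170.4 -161.6] [0.142 0.2  ]
jar [0.41691382 0.15832129 0.04349706]
```

View pics/w8.png

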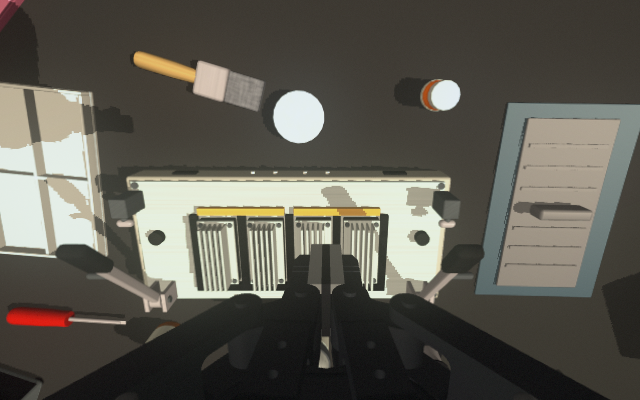

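Emit:
apply_moves(
  motion=[
    [-1,[1.4,2.6,-2],[0,0,0]],
    [-1,[1.4,2.6,-2],[0,0,0]],
    [-1,[1.4,2.6,-2],[0,0,0]],
    [-1,[1.4,2.6,-2],[0,0,0]],
    [-1,[1.4,2.6,-2],[0,0,0]],
    [-1,[0,0,0],[0,0,0]],
    [-1,[0,0,0],[0,0,0]],
  ],
)

```text
time_s: 38.75
eef_pos: [0.4932, 0.1584, 0.2244]
tcp_rot: [-3.141, -0.003, -3.073]
ft_force: [-0.4, -0.3, 0.5]
grip_width: -0.002
grip_force: 0.0
```

Emit:
apply_moves(
  motion=[
    [-1,[0,0,-2.8],[0,0,0]],
    [-1,[-0.7,0,-1],[0,0,0]],
    [-1,[-0.7,-0.1,-1],[0,0,0]],
    [-1,[-0.6,0,-1.1],[0,0,0]],
    [-1,[-0.6,-0.1,-1.1],[0,0,0]],
    [-1,[0,0,0],[0,0,0]],
  ],
)

```text
time_s: 39.35
eef_pos: [0.467, 0.1552, 0.1553]
tcp_rot: [-3.141, -0.001, -3.075]
ft_force: [0.0, -1.1, 2.2]
grip_width: -0.004
grip_force: 0.8
```

Emit:
apply_moves(
  motion=[
    [-1,[-0.5,0,-1.2],[0,0,0]],
    [-1,[-0.5,-0.1,-1.2],[0,0,0]],
    [-1,[-0.4,0,-1.2],[0,0,0]],
    [-1,[-0.3,0,-1.2],[0,0,0]],
    [-1,[-0.2,0,-0.9],[0,0,0]],
    [-1,[0,0,0],[0,0,0]],
  ],
)

```text
time_s: 39.95
eef_pos: [0.4496, 0.1544, 0.0988]
tcp_rot: [-3.141, 0.002, -3.075]
ft_force: [1.9, -1.9, 4.8]
grip_width: -0.001
grip_force: 2.1
```

Emit:
apply_moves(
  motion=[
    [-1,[-0.2,0,-0.6],[0,0,0]],
    [-1,[-0.1,0,-0.5],[0,0,0]],
    [-1,[0,0,-0.5],[0,0,0]],
    [-1,[0,0,-0.4],[0,0,0]],
    [-1,[0,0,0],[0,0,0]],
    [-1,[0,0,0],[0,0,0]],
  ],
)

```text
time_s: 40.55
eef_pos: [0.446, 0.1547, 0.0786]
tcp_rot: [-3.142, -0.0, -3.075]
ft_force: [0.1, -0.5, 4.0]
grip_width: -0.007
grip_force: 1.5
```

Emit:
apply_moves(
  motion=[
    [-1,[0,0,2],[0,0,0]],
    [-1,[0,0,4],[0,0,0]],
    [-1,[0,0,4.5],[0,0,0]],
    [-1,[0,-1,4.5],[0,0,0]],
    [-1,[0.5,-3,2],[0,0,0]],
    [-1,[0.8,-4,0],[0,0,0]],
    [-1,[0.8,-4,0],[0,0,0]],
    [-1,[0.8,-4,0],[0,0,0]],
  ],
)

```text
time_s: 41.35
eef_pos: [0.4745, -0.0065, 0.2483]
tcp_rot: [3.141, -0.001, -3.074]
ft_force: [1.2, 0.6, 0.3]
grip_width: 0.002
grip_force: 0.0
```

Emit:
apply_moves(
  motion=[
    [-1,[0.8,-4,0],[0,0,0]],
    [-1,[0.8,-4,0],[0,0,0]],
    [-1,[0.8,-4,0],[0,0,0]],
    [-1,[0.8,-4,0],[0,0,0]],
    [-1,[0.9,-2.3,-1],[0,0,0]],
    [-1,[0,0,-1],[0,0,0]],
    [-1,[0,0,0],[0,0,0]],
    [-1,[0,0,0],[0,0,0]],
  ],
)

```text
time_s: 42.15
eef_pos: [0.5157, -0.187, 0.2285]
tcp_rot: [3.141, -0.001, -3.074]
ft_force: [0.1, 0.6, -0.3]
grip_width: -0.001
grip_force: 0.0
```

Run:
```python
from h import *
p,d,c,P,Z=look(); print(loc(arm.state()["eef_pos"])); save(p,"w9.png")
p,d,c=snap("scene"); save(p,"sc9.png"); P=cloud(d,c); Z=P[...,2]; lx,ly=loc(P)
for s in(1,-1):
    m=(Z>.06)&(Z<.21)&(ly*s>150)&(lx<-30)&(lx>-125)&(ly*s<188); print(s,m.sum(),np.percentile(Z[m],[5,50,95]).round(3),np.percentile(lx[m],[5,95]).round(0))
```

```text
tcp [ 0.5159 -0.1871  0.2289] [ 3.1415e+00  1.0000e-04 -3.0735e+00] t 42.2
(np.float64(-45.84856629550373), np.float64(-172.05098524302497))
1 119 [0.076 0.083 0.087] [-109.  -35.]
-1 120 [0.168 0.186 0.201] [-64. -32.]
```

The left lever is latched (pad at z ≈ 82 mm). The tool is now over the right lever at local (-46, -172), so I'll press the same way.

Emit:
apply_moves(
  motion=[
    [-1,[0,0,-3.2],[0,0,0]],
    [-1,[-0.7,0,-1],[0,0,0]],
    [-1,[-0.7,-0.1,-1],[0,0,0]],
    [-1,[-0.6,0,-1.1],[0,0,0]],
    [-1,[-0.6,-0.1,-1.1],[0,0,0]],
    [-1,[0,0,0],[0,0,0]],
  ],
)

```text
time_s: 42.85
eef_pos: [0.4894, -0.1895, 0.1542]
tcp_rot: [3.141, -0.001, -3.074]
ft_force: [0.8, 0.2, 2.0]
grip_width: 0.001
grip_force: 0.8
```

Emit:
apply_moves(
  motion=[
    [-1,[-0.5,0,-1.2],[0,0,0]],
    [-1,[-0.5,-0.1,-1.2],[0,0,0]],
    [-1,[-0.4,0,-1.2],[0,0,0]],
    [-1,[-0.3,0,-1.2],[0,0,0]],
    [-1,[-0.2,0,-0.9],[0,0,0]],
    [-1,[0,0,0],[0,0,0]],
  ],
)

```text
time_s: 43.45
eef_pos: [0.4717, -0.1913, 0.0979]
tcp_rot: [-3.141, 0.002, -3.074]
ft_force: [2.0, 0.6, 3.1]
grip_width: -0.001
grip_force: 1.9
```

Emit:
apply_moves(
  motion=[
    [-1,[-0.2,0,-0.6],[0,0,0]],
    [-1,[-0.1,0,-0.5],[0,0,0]],
    [-1,[0,0,-0.5],[0,0,0]],
    [-1,[0,0,-0.4],[0,0,0]],
    [-1,[0,0,0],[0,0,0]],
    [-1,[0,0,0],[0,0,0]],
  ],
)

```text
time_s: 44.05
eef_pos: [0.4682, -0.1913, 0.0776]
tcp_rot: [-3.141, 0.0, -3.075]
ft_force: [1.1, -0.3, 3.3]
grip_width: -0.004
grip_force: 1.5
```

Emit:
apply_moves(
  motion=[
    [-1,[0,0,2],[0,0,0]],
    [-1,[0,0,4],[0,0,0]],
    [-1,[0,0,4.5],[0,0,0]],
    [-1,[-1,2,4],[0,0,0]],
    [-1,[-1,3,3.5],[0,0,0]],
    [-1,[-1,3.5,3],[0,0,0]],
    [-1,[-1,3.5,3],[0,0,0]],
    [-1,[-0.5,3.5,3],[0,0,0]],
  ],
)

```text
time_s: 44.85
eef_pos: [0.4216, -0.0348, 0.3483]
tcp_rot: [3.141, -0.002, -3.075]
ft_force: [1.3, -0.6, -0.0]
grip_width: 0.003
grip_force: 0.0
```

Emit:
apply_moves(
  motion=[
    [-1,[0,2,2],[0,0,0]],
    [-1,[0,0,0],[0,0,0]],
    [-1,[0,0,0],[0,0,0]],
    [-1,[0,0,0],[0,0,0]],
  ],
)

```text
time_s: 45.25
eef_pos: [0.4227, -0.0169, 0.366]
tcp_rot: [3.141, -0.003, -3.076]
ft_force: [0.5, -0.3, -0.3]
grip_width: -0.003
grip_force: 0.0
```

Run:
```python
from h import *
p,d,c,P,Z=look(); save(p,"w10.png")
for k in(1,2,3,4): nest(P,Z,c,k)
p,d,c=snap("scene"); save(p,"sc10.png"); P=cloud(d,c); Z=P[...,2]; lx,ly=loc(P)
for s in(1,-1):
    m=(Z>.06)&(Z<.21)&(ly*s>150)&(lx<-30)&(lx>-125)&(ly*s<188); print(s,m.sum(),np.percentile(Z[m],[5,50,95]).round(3),np.percentile(lx[m],[5,95]).round(0))
for k in(1,2,3,4): nest(P,Z,c,k)
m=near(P,.666,.021,.03)&(Z>.17); print("cap",np.nanmedian(Z[m&(Z>.18)]))
```

```text
tcp [ 0.4227 -0.017   0.3661] [ 3.1408e+00 -2.8000e-03 -3.0760e+00] t 45.3
nest 1 dx -0.6 dy -0.2 len 84.6 top z 0.0896 base z 0.0662 tilt [0.002 0.002]
nest 2 dx -19.7 dy 0.5 len 49.4 top z 0.0899 base z 0.0661 tilt [ 0.009 -0.012]
nest 3 dx -3.9 dy 0.3 len 78.3 top z 0.0898 base z 0.0662 tilt [ 0.008 -0.002]
nest 4 dx -0.8 dy 0.7 len 84.5 top z 0.0895 base z 0.0662 tilt [ 0.    -0.002]
1 117 [0.076 0.083 0.087] [-107.  -35.]
-1 102 [0.073 0.083 0.087] [-112.  -38.]
nest 1 dx 4.1 dy -1.2 len 86.7 top z 0.0905 base z 0.067 tilt [0.008 0.015]
nest 2 empty
nest 3 dx -4.4 dy -0.6 len 75.8 top z 0.0913 base z 0.0674 tilt [-0.017  0.021]
nest 4 dx 1.9 dy -0.5 len 92.1 top z 0.091 base z 0.067 tilt [-0.021 -0.002]
cap 0.18754679527529616
```

View pics/w10.png

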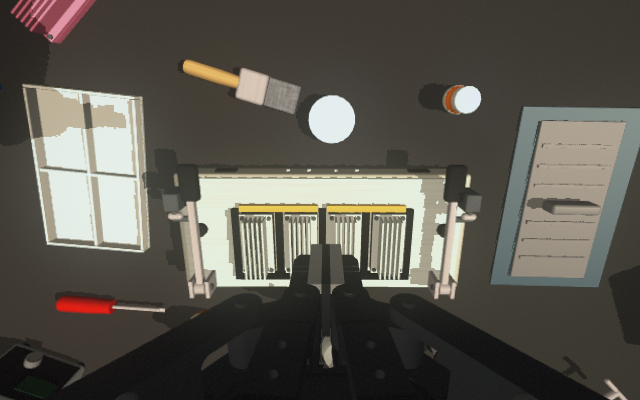

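Both levers are latched level (pads at (188,185) and (456,185)). The four modules sit between the bars, the cover is on the mat, the tray is empty and the bystanders haven't moved. Handing in.

```bash
python3 -c "
from bench import arm
print(arm.job_done())"
```

```text
the job is handed in; nothing more can be done
None
```

I finished every step and handed the job in after about 45 s of robot time; no verdict came back. The final pictures show the cover flat on the mat, the cap up again after its squirt, all four modules home in their own nests, and both levers held down by their catches.

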